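# Move texture rollers from the twist-lock block to their cradles

## Task

Put the clay-texture rollers that stand locked in the wooden block into the cradles of their own colour, taking whichever are there in the order red, blue, yellow, green: turn each clockwise (seen from above) by its handle to unlock it and pull it straight up, park it on the sloping rest with the handle at the high end and let go of it there, then take it again across the barrel and lay it level in both notches of its cradle. The rest may get knocked about; leave everything else on the table where it is.

Things in the scene. Friction and masses are not known exactly. Their poses are not given: they have to be found in the camera images.
- red_roller: red clay-texture roller, 170 mm long, 0.2 kg; may be absent. Origin at the centre of its shank end, own z along the axis to the handle: z 0-40 mm round shank 18 mm thick with a cross lug, 40-110 red barrel 40 mm thick, 110-130 neck 18 mm thick, 130-170 hexagonal handle 40 mm across flats (one pair of flats faces +x/-x). Lying on the table its axis is 20 mm up
- red_roller_mid (a point): centre of the red roller's barrel, on its axis, 75 mm from the shank end. Axes as the roller's: own x runs along the steel cross lug (at z 8-14 mm from the shank end, 36 mm long along x, 8 mm wide) and along the white stripe on the handle's end face
- blue_roller: blue clay-texture roller, 170 mm long, 0.2 kg; may be absent. Origin at the centre of its shank end, own z along the axis to the handle: z 0-40 mm round shank 18 mm thick with a cross lug, 40-110 blue barrel 40 mm thick, 110-130 neck 18 mm thick, 130-170 hexagonal handle 40 mm across flats (one pair of flats faces +x/-x). Lying on the table its axis is 20 mm up
- blue_roller_mid (a point): centre of the blue roller's barrel, on its axis, 75 mm from the shank end. Axes as the roller's: own x runs along the steel cross lug (at z 8-14 mm from the shank end, 36 mm long along x, 8 mm wide) and along the white stripe on the handle's end face
- yellow_roller: yellow clay-texture roller, 170 mm long, 0.2 kg; may be absent. Origin at the centre of its shank end, own z along the axis to the handle: z 0-40 mm round shank 18 mm thick with a cross lug, 40-110 yellow barrel 40 mm thick, 110-130 neck 18 mm thick, 130-170 hexagonal handle 40 mm across flats (one pair of flats faces +x/-x). Lying on the table its axis is 20 mm up
- yellow_roller_mid (a point): centre of the yellow roller's barrel, on its axis, 75 mm from the shank end. Axes as the roller's: own x runs along the steel cross lug (at z 8-14 mm from the shank end, 36 mm long along x, 8 mm wide) and along the white stripe on the handle's end face
- green_roller: green clay-texture roller, 170 mm long, 0.2 kg; may be absent. Origin at the centre of its shank end, own z along the axis to the handle: z 0-40 mm round shank 18 mm thick with a cross lug, 40-110 green barrel 40 mm thick, 110-130 neck 18 mm thick, 130-170 hexagonal handle 40 mm across flats (one pair of flats faces +x/-x). Lying on the table its axis is 20 mm up
- green_roller_mid (a point): centre of the green roller's barrel, on its axis, 75 mm from the shank end. Axes as the roller's: own x runs along the steel cross lug (at z 8-14 mm from the shank end, 36 mm long along x, 8 mm wide) and along the white stripe on the handle's end face
- block: fixed dark wood twist-lock block, 320 (x) x 84 (y) x 50 mm high, origin at centre of underside; sockets at own x = -120, -40, 40, 120 mm. Rollers stand in it handle up, shank end 10 mm above the table, barrel on its top, lug under the top plate, stripe 40 to 60 degrees anticlockwise of the block's x; turned clockwise till in line with x (stop there, 9 degrees slack) they pull straight up, free after 45 mm
- rest: loose heavy sloping rest, 1.5 kg, dark base 150 (x) x 100 (y) x 10 mm, origin at centre of underside. Two aluminium 90-degree V notches, 10 mm thick, hold a roller by shank and neck, axis in the rest's x-z plane rising at 45 degrees towards own +x (direction 0.707, 0, 0.707), handle at the high end; the notches open at right angles to it, upward and towards own -x (direction -0.707, 0, 0.707)
- rest_mid (a point): on the rest's roller axis, 90 mm above its underside: where the middle of the barrel lies when a roller is parked; axes as the rest's (not tilted). Along the roller's axis the notches are centred 41 mm below and 44 mm above this point; lips 6 mm above the axis, 18 mm to each side. Between them the barrel is free to be gripped from above, across own y
- board: fixed white board 330 x 170 x 12 mm under the four cradles, origin at centre of underside
- red_cradle: fixed red cradle on the board, base 120 (x) x 52 (y) x 8 mm, origin at centre of underside; two 90-degree V notches, 10 mm thick, at own x = -45 and +45 mm, open upwards, lips 6 mm above the axis and 18 mm to each side. A roller lies level in them by shank and neck, axis along own x, handle to either end; 5 mm end play each way
- red_cradle_seat (a point): where the middle of the barrel lies when a roller is home in the red cradle: on its axis, 50 mm above the cradle's underside (62 mm above the table)
- blue_cradle: fixed blue cradle on the board, base 120 (x) x 52 (y) x 8 mm, origin at centre of underside; two 90-degree V notches, 10 mm thick, at own x = -45 and +45 mm, open upwards, lips 6 mm above the axis and 18 mm to each side. A roller lies level in them by shank and neck, axis along own x, handle to either end; 5 mm end play each way
- blue_cradle_seat (a point): where the middle of the barrel lies when a roller is home in the blue cradle: on its axis, 50 mm above the cradle's underside (62 mm above the table)
- yellow_cradle: fixed yellow cradle on the board, base 120 (x) x 52 (y) x 8 mm, origin at centre of underside; two 90-degree V notches, 10 mm thick, at own x = -45 and +45 mm, open upwards, lips 6 mm above the axis and 18 mm to each side. A roller lies level in them by shank and neck, axis along own x, handle to either end; 5 mm end play each way
- yellow_cradle_seat (a point): where the middle of the barrel lies when a roller is home in the yellow cradle: on its axis, 50 mm above the cradle's underside (62 mm above the table)
- green_cradle: fixed green cradle on the board, base 120 (x) x 52 (y) x 8 mm, origin at centre of underside; two 90-degree V notches, 10 mm thick, at own x = -45 and +45 mm, open upwards, lips 6 mm above the axis and 18 mm to each side. A roller lies level in them by shank and neck, axis along own x, handle to either end; 5 mm end play each way
- green_cradle_seat (a point): where the middle of the barrel lies when a roller is home in the green cradle: on its axis, 50 mm above the cradle's underside (62 mm above the table)
- plaster_bat: bystander, leave alone: round white plaster disc, 120 mm across, 22 mm high; origin at centre of underside
- stamp_tube: bystander, leave alone: terracotta stamp tube standing up, 44 mm across, 60 mm high; origin at centre of underside
- wood_rib: bystander, leave alone: dark wooden rib lying flat, 50 x 110 x 12 mm; origin at centre of underside
- glaze_jar: bystander, leave alone: small white glaze jar, 60 mm across, 70 mm high; origin at centre of underside

How it is judged (in metres and radians):
On the way, in this order (a step that is already met when the one before it is completed fails the run):
1. the red roller lies parked in the notches of the sloping rest, handle end up, let go (distance between red_roller_mid and rest_mid below 0.018 m and angle between red_roller's own z axis and vertical between 0.65 and 0.92 rad and contact force between the fingers and red_roller below 0.3 N and linear speed of red_roller below 0.03 m/s), for 0.2 s.
2. the blue roller lies parked in the notches of the sloping rest, handle end up, let go (distance between blue_roller_mid and rest_mid below 0.018 m and angle between blue_roller's own z axis and vertical between 0.65 and 0.92 rad and contact force between the fingers and blue_roller below 0.3 N and linear speed of blue_roller below 0.03 m/s), for 0.2 s.
3. the yellow roller lies parked in the notches of the sloping rest, handle end up, let go (distance between yellow_roller_mid and rest_mid below 0.018 m and angle between yellow_roller's own z axis and vertical between 0.65 and 0.92 rad and contact force between the fingers and yellow_roller below 0.3 N and linear speed of yellow_roller below 0.03 m/s), for 0.2 s.
4. the green roller lies parked in the notches of the sloping rest, handle end up, let go (distance between green_roller_mid and rest_mid below 0.018 m and angle between green_roller's own z axis and vertical between 0.65 and 0.92 rad and contact force between the fingers and green_roller below 0.3 N and linear speed of green_roller below 0.03 m/s), for 0.2 s.
At the end, for the whole second after the job is handed in: every roller present lies at rest in the cradle of its colour: barrel middle within 12 mm of the seat point seen from above and 4 mm in height, axis within 0.08 rad of the cradle's (horizontal distance between red_roller_mid and red_cradle_seat below 0.012 m and z of red_roller_mid in the frame of red_cradle_seat between -0.004 and 0.004 m and angle between the z axis of red_roller and the x axis of red_cradle, either way round below 0.08 rad and linear speed of each of red_roller, blue_roller, yellow_roller, green_roller below 0.02 m/s and horizontal distance between blue_roller_mid and blue_cradle_seat below 0.012 m and z of blue_roller_mid in the frame of blue_cradle_seat between -0.004 and 0.004 m and angle between the z axis of blue_roller and the x axis of blue_cradle, either way round below 0.08 rad and horizontal distance between yellow_roller_mid and yellow_cradle_seat below 0.012 m and z of yellow_roller_mid in the frame of yellow_cradle_seat between -0.004 and 0.004 m and angle between the z axis of yellow_roller and the x axis of yellow_cradle, either way round below 0.08 rad and horizontal distance between green_roller_mid and green_cradle_seat below 0.012 m and z of green_roller_mid in the frame of green_cradle_seat between -0.004 and 0.004 m and angle between the z axis of green_roller and the x axis of green_cradle, either way round below 0.08 rad); the robot touches nothing.
It fails at once if a bystander (plaster bat, stamp tube, rib or jar) is moved by more than 50 mm (distance of any of plaster_bat, stamp_tube, wood_rib, glaze_jar from where it was at the start of the episode above 0.05 m).
Of red_roller, blue_roller, yellow_roller, green_roller only 3 to 4 are there at a start; the rules pass over those that are not, and their reading is None.
At some moment in a run one of rest may be knocked a few centimetres aside while the robot is not near it.
Once in a run the grip may slacken for a moment while it holds something.
It also fails if it takes over 210 s, if anything falls off the work surface, if the arm or the gripper's body presses on something with over 40 N, if the wrist force passes 120 N, or if a joint passes its speed limit or range.

## Robot

A 6-joint arm with a two-finger parallel gripper is mounted at the origin on the work surface. World frame = base frame: x ahead of the robot, y to its left, z up, the work surface at z = 0. Lengths are in m, angles in degrees, forces in N, time in s.
With the tool pointing down it reaches from about 0.4 to 0.825 m from the base axis. Payload 7 kg.
Tool frame: the origin (TCP) lies midway between the tips of the shut fingers; the grasp point (between the pads) lies 19 mm behind it; z points along the fingers, y is the line along which they close (so a half turn about z gives the same grasp; the last joint's range is limited). The gripper opens to 88 mm and grips with 3 to 60 N. Pads are 19 mm wide; open, the fingers measure 130 mm over their backs; the gripper's body (78 mm by 193 mm) begins 47 mm behind the grasp point.
Start: joints at [-56.545, 20.546, 0.682, 0, -70.136, -16.507], TCP at [0.197, -0.646, 0.199] pointing down, gripper open.
Joint ranges: [-176.03, 176.03], [-82.01, 121.73], [-58.28, 71.71], [-173.87, 95.51], [-174.79, -0.11], [-173.66, 173.66]. Speed limits (degrees/s): [136.94, 136.94, 172.46, 180, 180, 180].

## Interface

Orientations are given as [roll, pitch, yaw] about the fixed x, y, z axes, in that order (R = Rz(yaw) Ry(pitch) Rx(roll)).
In Python, from plant import ctrl gives the robot as it stands.
- The arm moves only by the tool arm_command, never from a script. Its argument "steps" is a list of rows, each an object with "translation": the shift along the tool's x, y, z in mm, a list of three; "rotation": the turn, a rotation vector about the tool's x, y, z in units of 5 degrees (1.0 is 5 degrees), a list of three; "claw": the finger opening in mm, from 0 to 87.6. In form: [{"translation": [x, y, z], "rotation": [rx, ry, rz], "claw": claw}, ...]. A call has 1 to 5 rows; each row is the pose to reach, as a shift and turn from the pose commanded when the call began, along the tool's axes at that moment; what a row does not reach only later rows make up. A row lasts 1/10 s, in which the tool goes at most 50 mm and 8.59 degrees, less where a joint would pass 70% of its speed; a pose out of reach is approached as far as the arm can. A call with a gripper value outside its range is refused whole. The fingers move at their own pace and stop on an object; the grip force is fixed at half the most. Time passes only in rows, so rows that repeat a pose let the fingers close. It gives the time, the measured TCP pose, the force, the opening and the grip force at its end, in the units of the state.
- ctrl.get_obs(): the state, without advancing time (a new reading comes with each control period).
- ctrl.snapshot(name): name is "scene" or "top"; returns (picture, depth): 400x640x3 uint8, red, green, blue; 400x640 float32, m along the optical axis (not along the pixel's ray), 0 where there is no reading.
- ctrl.calibration(name): a dict with "vertical_fov" (degrees; the focal length in pixels is half the picture's height over the tangent of half this angle, whatever the lens; pixels are square), "cx", "cy" (the principal point, pixels), "rvec" (rotation vector, rad) and "tvec" (3), from world to camera coordinates, as OpenCV has them. Camera axes: x right, y down, z forward; pixel columns grow to the right and rows downward; lengths in m; the calibration is good to about 2 mm. A picture is of the moment at which its call begins. calibration takes no time and is no camera call.
- ctrl.close_job(): hands the job in; it is judged then, once.
The state is a dict: "clock": time; "joint_pos": joint angles; "qvel": joint speeds; "tau": joint torques, N m; "tool_pos": TCP position; "orientation": TCP orientation; "force": force on the tool from outside, world axes, zero at the start; "moment": the same for the moment, N m; "opening": finger opening in m; "gripper_force": force on a finger pad.
Only numpy, scipy, OpenCV 4.12 (cv2) and the standard library are available. Lean on these libraries where they do the work, as an engineer would, in place of code of your own. Each camera call takes 0.05 s, during which the arm holds its last target. There are 200 camera calls.

## Working session

There is one attempt and no reset: what is moved stays moved. The work goes in short steps, Python scripts to look and compute and a tool call to move; the robot and the scene stay as the last step left them, time stands still between calls to the robot, and variables do not carry over. Pictures are saved under pics/ and viewed, at most 14 in all, crops included, and the job is handed in when it is done.

Besides the shell and the picture viewer there is one more tool, called after "Call:" as name([rows], argument=value, ...), one row to a line, values as JSON. arm_command: Moves the arm, as the interface text tells. Its arguments: {"type":"object","properties":{"steps":{"type":"array"}},"required":["steps"]}

```bash
mkdir -p pics; ls
cat > h.py <<'E'
import numpy as np, cv2
from scipy.spatial.transform import Rotation as R
from plant import ctrl
def cal(n):
    c=ctrl.calibration(n); f=200/np.tan(np.radians(c["vertical_fov"])/2)
    M=R.from_rotvec(np.ravel(c["rvec"])).as_matrix(); return f,c["cx"],c["cy"],M,np.ravel(c["tvec"])
def back(n,u,v,d):
    f,cx,cy,M,t=cal(n); p=np.stack([(u-cx)/f*d,(v-cy)/f*d,d*np.ones_like(d)],-1); return (p-t)@M
def proj(n,P):
    f,cx,cy,M,t=cal(n); q=np.asarray(P)@M.T+t; return q[...,:2]/q[...,2:]*f+[cx,cy]
def snap(n,tag):
    im,d=ctrl.snapshot(n); np.savez(f"pics/{tag}.npz",im=im,d=d); cv2.imwrite(f"pics/{tag}.png",im[...,::-1]); return im,d
def cloud(n,d):
    v,u=np.mgrid[:400,:640]; return back(n,u.astype(float),v.astype(float),d.astype(float))
def move(T,rpy):  # target world TCP pose -> tool-frame translation mm, rotvec units
    o=ctrl.get_obs(); p=np.array(o["tool_pos"]); A=R.from_euler("xyz",o["orientation"],degrees=True)
    B=R.from_euler("xyz",rpy,degrees=True)
    print("trans",(A.inv().apply(np.array(T)-p)*1000).round(1),"rot",(np.degrees((A.inv()*B).as_rotvec())/5).round(2))
E
python3 - <<'E'
from h import *
for n in ("scene","top"):
    im,d=snap(n,n+"0"); print(n,ctrl.calibration(n), d.min(),d.max())
print(ctrl.get_obs())
E
```

```text
pics
scene {'vertical_fov': 48.580743420717525, 'cx': 317.4321751006948, 'cy': 203.6848211203257, 'rvec': array([ 2.13635914,  0.81468338, -0.3579928 ]), 'tvec': array([-0.43331959, -0.17834068,  1.19136199])} 0.0 3.050425
top {'vertical_fov': 50.77212435183303, 'cx': 320.8600127646135, 'cy': 200.21377894805784, 'rvec': array([ 2.12488379, -2.15330429,  0.14588776]), 'tvec': array([-0.01064504,  0.5618616 ,  1.03201317])} 0.0 1.9881054
{'clock': 0.1, 'joint_pos': array([-5.65455039e+01,  2.05876837e+01,  6.40793539e-01, -1.51609041e-02,
       -7.01376437e+01, -1.65079234e+01]), 'qvel': array([-0.01793211, -0.07292636,  0.17271238,  0.06325884,  0.04001458,
        0.05637982]), 'tau': array([-1.54879333e-03, -5.84161091e+01,  2.93750238e+01,  7.01553941e+00,
        1.01540811e-02, -5.15859176e-05]), 'tool_pos': array([ 0.1965809 , -0.64525238,  0.198234  ]), 'orientation': array([ 1.79914901e+02, -1.03563183e-02, -1.63058581e+02]), 'force': array([ 0.46616395, -0.01341312,  0.05765628]), 'moment': array([ 0.0054242 , -0.03001722,  0.01794203]), 'gripper_force': 0.0, 'opening': 0.08795598402697895}
```

View pics/scene0.png

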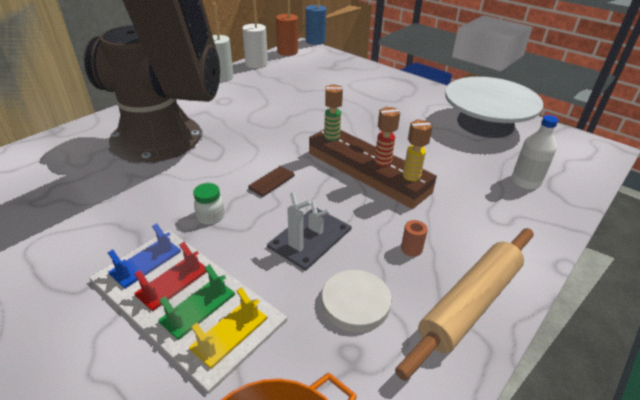

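View pics/top0.png

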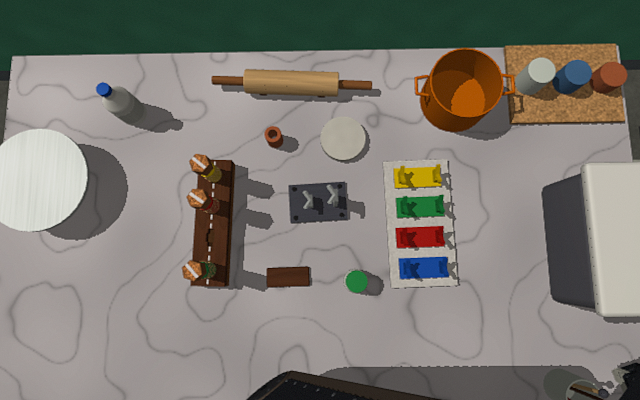

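```bash
cat > meas.py <<'E'
from h import *
def load(n,tag): z=np.load(f"pics/{tag}.npz"); return z["im"],cloud(n,z["d"]),z["d"]
def rect(P):
    (c,s,a)=cv2.minAreaRect((P[:,:2]*1000).astype(np.float32)); return np.round(c,1),np.round(s,1),round(a,1)
E
python3 - <<'E'
from meas import *
D={n:load(n,n+"0") for n in("top","scene")}
for n in D:
    im,P,d=D[n]; hsv=cv2.cvtColor(im,cv2.COLOR_RGB2HSV); print(n,"px(100..)",P[340,150] if n=="top" else P[150,250])
    H,S,V=[hsv[...,i].astype(int) for i in range(3)]
    z=P[...,2]
    reg={} 
    for c,(a,b) in dict(red=(0,5),yellow=(22,30),green=(50,85),blue=(108,125)).items():
        m=(H>=a)&(H<=b)&(S>170)&(V>60)&(d>0)&(z>0.01)&(z<.2)
        k,l,st,ce=cv2.connectedComponentsWithStats(m.astype(np.uint8))
        for i in range(1,k):
            if st[i,4]>60:
                Q=P[l==i]; print(n,c,st[i,:5],"z",np.percentile(Q[:,2],[5,50,95]).round(3),"mean",Q.mean(0).round(3), rect(Q[Q[:,2]<.03]) if (Q[:,2]<.03).sum()>30 else "")
    # dark wood block / rest
    m=(d>0)&(z>0.044)&(z<0.056)&(V<130)
    k,l,st,ce=cv2.connectedComponentsWithStats(m.astype(np.uint8))
    for i in range(1,k):
        if st[i,4]>150: Q=P[l==i]; print("z50",st[i,:5],rect(Q),np.median(Q[:,2]).round(4))
    m=(d>0)&(z>0.005)&(z<0.016)
    k,l,st,ce=cv2.connectedComponentsWithStats(m.astype(np.uint8),connectivity=4)
    for i in range(1,k):
        if st[i,4]>300: Q=P[l==i]; print("z10",st[i,:5],rect(Q),np.median(Q[:,2]).round(4))
    m=(d>0)&(z>0.16)&(z<0.2)&(P[...,0]>.3)
    k,l,st,ce=cv2.connectedComponentsWithStats(m.astype(np.uint8),connectivity=4)
    for i in range(1,k):
        if 40<st[i,4]<3000: Q=P[l==i]; T=Q[Q[:,2]>.174]; print("top",st[i,:5],Q.mean(0).round(4),"face",T.mean(0).round(4) if len(T) else 0,len(T))
# crops
im=D["scene"][0][80:210,295:445]; a=cv2.resize(im,None,fx=4,fy=4,interpolation=cv2.INTER_CUBIC)
cv2.imwrite("pics/c1.png",a[...,::-1])
im=D["top"][0][145:290,175:355]; a=cv2.resize(im,None,fx=4,fy=4,interpolation=cv2.INTER_CUBIC)
cv2.imwrite("pics/c2.png",a[...,::-1])
E
```

```text
top px(100..) [ 0.21538872  0.42087656 -0.00249054]
top red [396 226  49  22 911] z [0.017 0.021 0.064] mean [ 0.467 -0.268  0.028] (array([ 467.3, -271.2]), array([ 50.3, 123.9]), 1.7)
top yellow [201 163  20  19  94] z [0.064 0.116 0.138] mean [0.621 0.244 0.105] 
top yellow [394 164  48  24 900] z [0.017 0.02  0.063] mean [ 0.622 -0.268  0.027] (array([ 622.6, -269.3]), array([ 52.3, 119.4]), 1.6)
top green [397 195  47  22 854] z [0.017 0.02  0.063] mean [ 0.545 -0.272  0.028] (array([ 545.8, -272.3]), array([ 50.1, 116.8]), 1.0)
top green [346 271  21  21 341] z [0.066 0.07  0.073] mean [ 0.359 -0.101  0.07 ] 
top blue [ 97  83  13  12 124] z [0.166 0.169 0.172] mean [0.815 0.49  0.169] 
top blue [399 257  50  22 935] z [0.017 0.02  0.064] mean [ 0.39  -0.273  0.028] (array([ 389.7, -274.1]), array([ 49.8, 119.6]), 1.6)
z50 [447  61  45  44 161] (array([ 880., -425.]), array([153.5,  51. ]), 42.0) 0.0501
z50 [243  85  95   9 340] (array([856.9,  60.1]), array([249.5,  13.8]), 86.0) 0.049
z50 [ 190  160   41  127 2853] (array([510.7, 260.1]), array([ 85.6, 320.1]), 88.2) 0.0497
z
[... 2799 characters left out ...]
rray([564. ,  -9.4]), array([102.3, 153.6]), 2.9) 0.0098
z10 [144 249  40  33 399] (array([ 424.3, -254.1]), array([22.1, 87.4]), 3.5) 0.0122
z10 [  90  252  197  141 6279] (array([ 507.7, -273.7]), array([332.2, 170.9]), 1.6) 0.0121
z10 [168 271  41  37 476] (array([ 504. , -257.6]), array([23.3, 86.9]), 1.9) 0.0121
top [572   0  68  14 464] [0.6871 1.5549 0.1726] face [0.7073 1.5625 0.1795] 215
top [325  84  18  16 248] [0.3979 0.2557 0.1742] face [0.3955 0.2595 0.1791] 146
top [378 106  23  19 314] [0.5566 0.2499 0.1743] face [0.5541 0.2536 0.179 ] 192
top [542 115  17  11 142] [0.8178 0.4846 0.1671] face 0 0
top [409 119  24  19 355] [0.6356 0.2471 0.1743] face [0.634  0.2508 0.179 ] 218
```

View pics/c1.png

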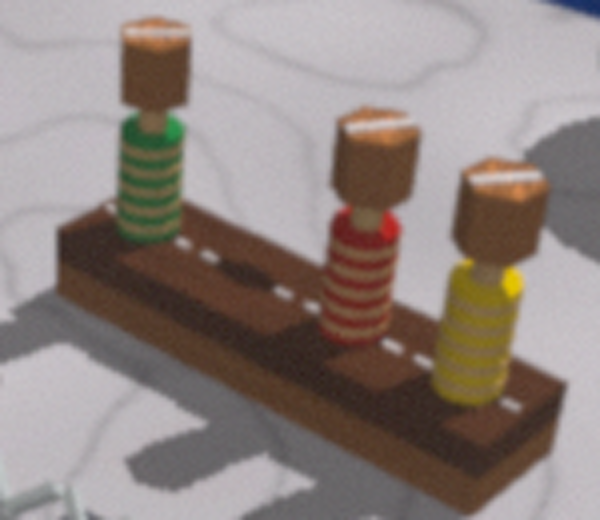

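View pics/c2.png

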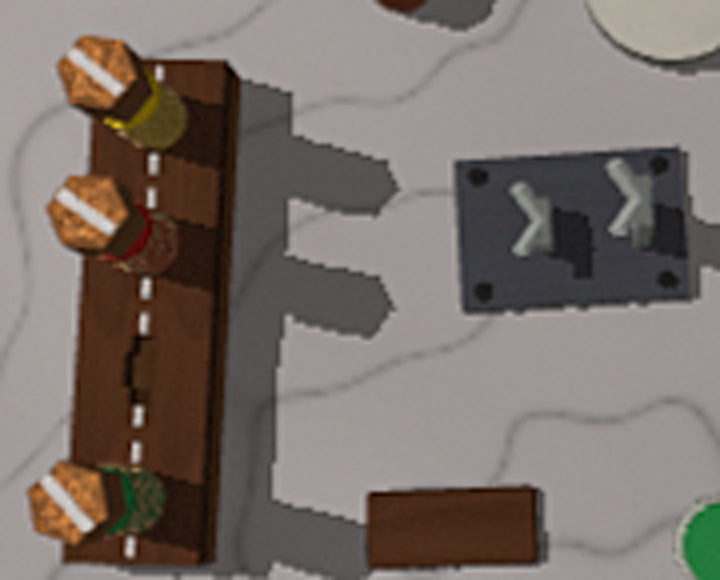

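The pictures show that the blue roller is absent. Yellow, red and green stand in the block with stripes at about 50°. The tall notch of the rest is on the -y side, at about (333,195) in the top view. The cradles run along world y. Next I'll measure the rest's notches and plan the first move.

```bash
cat >> meas.py <<'E'
def rest(tt,ts,cx=None,verb=True):
    out=[]
    for n,tag in(("top",tt),("scene",ts)):
        im,P,d=load(n,tag); z=P[...,2]
        m=(d>0)&(z>.005)&(z<.016)&(abs(P[...,0]-.563)<.16)&(abs(P[...,1]+.009)<.14)
        k,l,st,_=cv2.connectedComponentsWithStats(m.astype(np.uint8),connectivity=4); i=1+np.argmax(st[1:,4]); B=P[l==i]; c,s,a=rect(B)
        yaw=(-90+a) if a<45 else (a-180)
        near=(d>0)&(np.hypot(P[...,0]-c[0]/1000,P[...,1]-c[1]/1000)<.09)&(z>.04)
        Q=P[near]; r=np.radians(yaw); e=np.array([np.cos(r),np.sin(r)]); L=np.c_[(Q[:,:2]-c/1000)@e,(Q[:,:2]-c/1000)@[-e[1],e[0]],Q[:,2]]
        if verb: 
            print(n,"base",c,s,"yaw",yaw,"n",len(L))
            for lo,hi in((.055,.08),(.1,.14)):
                q=L[(L[:,2]>lo)&(L[:,2]<hi)]
                if len(q): print("  band",lo,hi,len(q),"x",np.percentile(q[:,0],[2,50,98]).round(4),"y",np.percentile(q[:,1],[2,50,98]).round(4),"z",np.percentile(q[:,2],[2,50,98]).round(4))
        out.append((c,yaw))
    return out
E
python3 - <<'E'
from meas import *
rest("top0","scene0")
for n in("top","scene"):
    im,P,d=load(n,n+"0")
    # cradle notch tips
    m=(d>0)&(P[...,2]>.045)&(P[...,2]<.075)&(P[...,0]>.35)&(P[...,0]<.67)&(P[...,1]<-.2)&(P[...,1]>-.35)
    k,l,st,_=cv2.connectedComponentsWithStats(m.astype(np.uint8))
    for i in range(1,k):
        if st[i,4]>12: Q=P[l==i]; print(n,"tip",st[i,4],Q.mean(0).round(4),rect(Q)[:2],Q[:,2].max().round(4))
move([.552,.256,.30],[180,0,-39])
E
```

```text
top base [562.1  -8.7] [101.4 152.2] yaw -87.3 n 248
  band 0.055 0.08 71 x [-0.0344 -0.0257  0.0455] y [-0.0211 -0.0033  0.0213] z [0.0555 0.0622 0.0717]
  band 0.1 0.14 132 x [0.0252 0.0368 0.0486] y [-0.0206  0.0006  0.0215] z [0.1023 0.1166 0.1273]
scene base [564.   -9.4] [102.3 153.6] yaw -87.1 n 782
  band 0.055 0.08 243 x [-0.0319  0.0484  0.0513] y [-0.0167  0.0034  0.0201] z [0.0552 0.0633 0.0787]
  band 0.1 0.14 237 x [0.0277 0.0406 0.0508] y [-0.0192  0.001   0.0206] z [0.1009 0.1149 0.1268]
top tip 90 [ 0.6248 -0.3126  0.058 ] (array([ 624.7, -313.4]), array([44.9, 11.5])) 0.0685
top tip 80 [ 0.6219 -0.2229  0.0587] (array([ 620.7, -223.5]), array([44.4, 10.3])) 0.0697
top tip 89 [ 0.5458 -0.316   0.0586] (array([ 546. , -316.9]), array([43.1, 11.5])) 0.0694
top tip 85 [ 0.5448 -0.2263  0.0587] (array([ 544.8, -226.9]), array([43.3, 10.3])) 0.0703
top tip 95 [ 0.4677 -0.3122  0.0589] (array([ 467.8, -312.9]), array([44.3, 10.9])) 0.0706
top tip 85 [ 0.4656 -0.2224  0.059 ] (array([ 465.4, -222.7]), array([42.3, 10.7])) 0.0711
top tip 88 [ 0.3874 -0.2275  0.0585] (array([
[... 255 characters left out ...]
0.2262  0.0567] (array([ 467.6, -225.2]), array([44.5, 11.5])) 0.0683
scene tip 175 [ 0.3914 -0.3208  0.057 ] (array([ 392.8, -319.9]), array([45.2, 11.3])) 0.0687
scene tip 191 [ 0.5451 -0.2302  0.0571] (array([ 545.7, -229.2]), array([44.7, 11.5])) 0.0688
scene tip 196 [ 0.4695 -0.3158  0.0571] (array([ 471. , -315.1]), array([43.5, 11. ])) 0.0683
scene tip 217 [ 0.6231 -0.2271  0.0576] (array([ 624.1, -226. ]), array([45.5, 11.5])) 0.0689
scene tip 221 [ 0.5476 -0.3197  0.0576] (array([ 549.4, -318.8]), array([44.2, 10.8])) 0.068
scene tip 254 [ 0.6255 -0.3166  0.0579] (array([ 626.3, -315.5]), array([44.8, 11. ])) 0.0695
trans [-602.6  758.7 -100.7] rot [ 1.000e-02  2.000e-02 -2.481e+01]
```

Call:
arm_command([
  {"translation":[0,0,-50],"rotation":[0,0,-1.6],"claw":87},
  {"translation":[0,0,-100],"rotation":[0,0,-3.2],"claw":87},
  {"translation":[0,0,-140],"rotation":[0,0,-4.8],"claw":87},
])

```text
clock: 0.4
tool_pos: [0.1966, -0.6458, 0.3417]
orientation: [-179.9, -0.0, -138.7]
force: [0.1, -0.1, 0.7]
opening: 0.0867
gripper_force: 0.0
```

Call:
arm_command([
  {"translation":[-43,22,0],"rotation":[0,0,0],"claw":87},
  {"translation":[-86,44,0],"rotation":[0,0,0],"claw":87},
  {"translation":[-129,66,0],"rotation":[0,0,0],"claw":87},
  {"translation":[-172,88,0],"rotation":[0,0,0],"claw":87},
  {"translation":[-215,110,0],"rotation":[0,0,0],"claw":87},
])

```text
clock: 0.9
tool_pos: [0.2871, -0.4198, 0.3386]
orientation: [180.0, 0.0, -139.1]
force: [0.4, -0.7, -0.3]
opening: 0.0871
gripper_force: 0.0
```

Call:
arm_command([
  {"translation":[-43,22,0],"rotation":[0,0,0],"claw":87},
  {"translation":[-86,44,0],"rotation":[0,0,0],"claw":87},
  {"translation":[-129,66,0],"rotation":[0,0,0],"claw":87},
  {"translation":[-172,88,0],"rotation":[0,0,0],"claw":87},
  {"translation":[-215,110,0],"rotation":[0,0,0],"claw":87},
])

```text
clock: 1.4
tool_pos: [0.3773, -0.1958, 0.3391]
orientation: [-180.0, 0.0, -139.1]
force: [1.1, -0.3, 0.2]
opening: 0.0869
gripper_force: 0.0
```

Call:
arm_command([
  {"translation":[-43,22,0],"rotation":[0,0,0],"claw":87},
  {"translation":[-86,44,0],"rotation":[0,0,0],"claw":87},
  {"translation":[-129,66,0],"rotation":[0,0,0],"claw":87},
  {"translation":[-172,88,0],"rotation":[0,0,0],"claw":87},
  {"translation":[-215,110,0],"rotation":[0,0,0],"claw":87},
])

```text
clock: 1.9
tool_pos: [0.4676, 0.0284, 0.3392]
orientation: [180.0, 0.0, -139.0]
force: [1.9, -0.7, -0.5]
opening: 0.0872
gripper_force: 0.0
```

Call:
arm_command([
  {"translation":[-43,22,0],"rotation":[0,0,0],"claw":87},
  {"translation":[-86,44,0],"rotation":[0,0,0],"claw":87},
  {"translation":[-129,66,0],"rotation":[0,0,0],"claw":87},
  {"translation":[-172,88,0],"rotation":[0,0,0],"claw":87},
  {"translation":[-215,110,0],"rotation":[0,0,0],"claw":87},
])

```text
clock: 2.4
tool_pos: [0.5581, 0.2522, 0.3387]
orientation: [180.0, -0.0, -139.0]
force: [0.7, -0.4, 0.3]
opening: 0.0872
gripper_force: 0.0
```

Call:
arm_command([
  {"translation":[0,0,0],"rotation":[0,0,-1.65],"claw":87},
  {"translation":[0,0,0],"rotation":[0,0,-3.3],"claw":87},
  {"translation":[0,0,0],"rotation":[0,0,-4.95],"claw":87},
  {"translation":[0,0,0],"rotation":[0,0,-6.6],"claw":87},
  {"translation":[0,0,0],"rotation":[0,0,-8],"claw":87},
])

```text
clock: 2.9
tool_pos: [0.5577, 0.2503, 0.3385]
orientation: [180.0, -0.0, -98.7]
force: [-0.1, -0.0, -0.3]
opening: 0.0871
gripper_force: 0.0
```

Call:
arm_command([
  {"translation":[0,0,0],"rotation":[0,0,-1.65],"claw":87},
  {"translation":[0,0,0],"rotation":[0,0,-3.3],"claw":87},
  {"translation":[0,0,0],"rotation":[0,0,-4.95],"claw":87},
  {"translation":[0,0,0],"rotation":[0,0,-6.6],"claw":87},
  {"translation":[0,0,0],"rotation":[0,0,-8],"claw":87},
])

```text
clock: 3.4
tool_pos: [0.5577, 0.2502, 0.3386]
orientation: [179.9, 0.0, -58.7]
force: [0.6, -0.3, 0.1]
opening: 0.087
gripper_force: 0.0
```

Call:
arm_command([
  {"translation":[0,0,0],"rotation":[0,0,-1.65],"claw":87},
  {"translation":[0,0,0],"rotation":[0,0,-3.3],"claw":87},
  {"translation":[0,0,0],"rotation":[0,0,-4],"claw":87},
])

```text
clock: 3.7
tool_pos: [0.5577, 0.2502, 0.3385]
orientation: [180.0, 0.0, -38.7]
force: [0.1, 0.3, -0.3]
opening: 0.0871
gripper_force: 0.0
```

Run:
```python
from h import *
o=ctrl.get_obs(); print(o["joint_pos"].round(1))
move([.552,.256,.145],[180,0,-39])
```

```text
[ 42.4  11.4   6.   -0.  -84.6   8.8]
trans [ -8.   -1.1 193.5] rot [0.01 0.   0.05]
```

Call:
arm_command([
  {"translation":[-8,-1,50],"rotation":[0,0,0],"claw":87},
  {"translation":[-8,-1,95],"rotation":[0,0,0],"claw":87},
  {"translation":[-8,-1,140],"rotation":[0,0,0],"claw":87},
  {"translation":[-8,-1,170],"rotation":[0,0,0],"claw":87},
  {"translation":[-8,-1,193],"rotation":[0,0,0],"claw":87},
])

```text
clock: 4.2
tool_pos: [0.5511, 0.2553, 0.1432]
orientation: [179.8, 0.1, -39.1]
force: [0.4, 0.8, 0.0]
opening: 0.0875
gripper_force: 0.0
```

Call:
arm_command([
  {"translation":[0,0,0],"rotation":[0,0,0],"claw":30},
  {"translation":[0,0,0],"rotation":[0,0,0],"claw":30},
  {"translation":[0,0,0],"rotation":[0,0,0],"claw":30},
  {"translation":[0,0,0],"rotation":[0,0,0],"claw":30},
  {"translation":[0,0,0],"rotation":[0,0,0],"claw":30},
])

```text
clock: 4.7
tool_pos: [0.5528, 0.2565, 0.1473]
orientation: [-179.9, -0.0, -39.1]
force: [-0.5, 0.0, -0.5]
opening: 0.0525
gripper_force: 0.0
```

Call:
arm_command([
  {"translation":[0,0,0],"rotation":[0,0,0],"claw":30},
  {"translation":[0,0,0],"rotation":[0,0,0],"claw":30},
  {"translation":[0,0,0],"rotation":[0,0,0],"claw":30},
])

```text
clock: 5.0
tool_pos: [0.5527, 0.2563, 0.1466]
orientation: [-179.9, -0.0, -39.0]
force: [-0.4, 0.5, 3.0]
opening: 0.0397
gripper_force: 29.8
```

Call:
arm_command([
  {"translation":[0,0,0],"rotation":[0,0,1],"claw":30},
  {"translation":[0,0,0],"rotation":[0,0,2],"claw":30},
  {"translation":[0,0,0],"rotation":[0,0,3],"claw":30},
  {"translation":[0,0,0],"rotation":[0,0,4],"claw":30},
  {"translation":[0,0,0],"rotation":[0,0,5],"claw":30},
])

```text
clock: 5.5
tool_pos: [0.5522, 0.2556, 0.1465]
orientation: [180.0, -0.0, -64.2]
force: [-1.7, -1.3, 4.6]
opening: 0.0398
gripper_force: 29.8
```

Call:
arm_command([
  {"translation":[0,0,0],"rotation":[0,0,1],"claw":30},
  {"translation":[0,0,0],"rotation":[0,0,2],"claw":30},
  {"translation":[0,0,0],"rotation":[0,0,3],"claw":30},
  {"translation":[0,0,0],"rotation":[0,0,4],"claw":30},
  {"translation":[0,0,0],"rotation":[0,0,5.2],"claw":30},
])

```text
clock: 6.0
tool_pos: [0.552, 0.2558, 0.1465]
orientation: [180.0, -0.0, -90.3]
force: [-2.5, 0.2, 4.8]
opening: 0.0398
gripper_force: 29.8
```

Run:
```python
from h import *
o=ctrl.get_obs(); print({k:np.round(o[k],3) for k in o})
```

```text
{'clock': np.float64(6.0), 'joint_pos': array([ 4.3239e+01,  1.6556e+01, -1.2256e+01, -2.0000e-03, -6.1222e+01,
       -4.3497e+01]), 'qvel': array([-7.900e-02, -9.000e-03,  8.200e-02, -1.280e-01, -8.900e-02,
       -6.038e+01]), 'tau': array([ -0.37 , -48.25 ,  26.699,   6.469,   0.877,   1.885]), 'tool_pos': array([0.552, 0.256, 0.146]), 'orientation': array([ 1.79974e+02, -2.30000e-02, -9.02590e+01]), 'force': array([-2.459,  0.187,  4.755]), 'moment': array([-0.077,  1.214,  0.039]), 'gripper_force': np.float64(29.795), 'opening': np.float64(0.04)}
```

Call:
arm_command([
  {"translation":[0,0,0],"rotation":[0,0,0],"claw":30},
  {"translation":[0,0,0],"rotation":[0,0,0],"claw":30},
  {"translation":[0,0,-5],"rotation":[0,0,0],"claw":30},
  {"translation":[0,0,-10],"rotation":[0,0,0],"claw":30},
])

```text
clock: 6.4
tool_pos: [0.5519, 0.2559, 0.1556]
orientation: [179.9, -0.0, -90.0]
force: [-0.9, -1.1, -3.3]
opening: 0.0393
gripper_force: 29.8
```

Run:
```python
from h import *
o=ctrl.get_obs(); print({k:np.round(o[k],3) for k in ("tool_pos","orientation","force","moment","opening")})
```

```text
{'tool_pos': array([0.552, 0.256, 0.156]), 'orientation': array([ 1.79924e+02, -4.00000e-02, -8.99850e+01]), 'force': array([-0.944, -1.144, -3.32 ]), 'moment': array([0.054, 0.067, 0.055]), 'opening': np.float64(0.039)}
```

Call:
arm_command([
  {"translation":[0,0,-20],"rotation":[0,0,0],"claw":30},
  {"translation":[0,0,-50],"rotation":[0,0,0],"claw":30},
  {"translation":[0,0,-90],"rotation":[0,0,0],"claw":30},
  {"translation":[0,0,-135],"rotation":[0,0,0],"claw":30},
  {"translation":[0,0,-180],"rotation":[0,0,0],"claw":30},
])

```text
clock: 6.9
tool_pos: [0.5519, 0.2558, 0.3376]
orientation: [180.0, -0.0, -90.0]
force: [1.4, 1.4, -3.7]
opening: 0.0398
gripper_force: 29.8
```

Call:
arm_command([
  {"translation":[30,-2,0],"rotation":[0,0,0],"claw":30},
  {"translation":[75,-4,0],"rotation":[0,0,0],"claw":30},
  {"translation":[120,-6,0],"rotation":[0,0,0],"claw":30},
  {"translation":[165,-8,0],"rotation":[0,0,0],"claw":30},
  {"translation":[200,-10,0],"rotation":[0,0,0],"claw":30},
])

```text
clock: 7.4
tool_pos: [0.5616, 0.0539, 0.3363]
orientation: [180.0, 0.0, -90.0]
force: [0.1, 2.3, -2.1]
opening: 0.0398
gripper_force: 29.8
```

Call:
arm_command([
  {"translation":[0,0,0],"rotation":[0,1,0],"claw":30},
  {"translation":[0,0,0],"rotation":[0,2,0],"claw":30},
])

```text
clock: 7.6
tool_pos: [0.5624, 0.0532, 0.3371]
orientation: [-179.9, -10.1, -90.3]
force: [-0.9, 0.4, -3.3]
opening: 0.0397
gripper_force: 29.9
```

Run:
```python
from meas import *
snap("top","top1"); snap("scene","scene1"); rest("top1","scene1")
print(ctrl.get_obs()["joint_pos"].round(1))
move([.562,.03,.33],[180,45,-87.2])
```

```text
top base [562.4  -9. ] [100.9 152. ] yaw -87.5 n 5880
  band 0.055 0.08 74 x [-0.0345 -0.026   0.0451] y [-0.0213 -0.0062  0.0211] z [0.0559 0.0611 0.0763]
  band 0.1 0.14 130 x [0.0247 0.0364 0.0483] y [-0.0207  0.001   0.0211] z [0.1021 0.1178 0.1284]
scene base [564.3 -10.3] [102.8 152.4] yaw -87.2 n 4830
  band 0.055 0.08 239 x [-0.0337  0.047   0.0505] y [-0.0178  0.0032  0.0205] z [0.0557 0.0634 0.0791]
  band 0.1 0.14 237 x [0.027  0.0399 0.0495] y [-0.0187  0.001   0.0207] z [0.1007 0.115  0.1267]
[ 32.    8.1  -3.    8.6 -84.6 -33.2]
trans [25.2 -0.2  9.4] rot [ -0.14 -11.04  -0.56]
```

Call:
arm_command([
  {"translation":[0,0,0],"rotation":[0,-1.5,-0.1],"claw":30},
  {"translation":[0,0,0],"rotation":[-0.05,-3.1,-0.15],"claw":30},
  {"translation":[0,0,0],"rotation":[-0.05,-4.7,-0.25],"claw":30},
  {"translation":[0,0,0],"rotation":[-0.1,-6.3,-0.3],"claw":30},
  {"translation":[0,0,0],"rotation":[-0.1,-7.9,-0.4],"claw":30},
])

```text
clock: 8.2
tool_pos: [0.5629, 0.0565, 0.3383]
orientation: [-179.8, 29.9, -87.8]
force: [0.6, 0.0, -4.1]
opening: 0.0395
gripper_force: 29.9
```

Call:
arm_command([
  {"translation":[0,0,0],"rotation":[-0.02,-1.5,-0.08],"claw":30},
  {"translation":[0,0,0],"rotation":[-0.04,-3.1,-0.16],"claw":30},
  {"translation":[0,0,0],"rotation":[-0.04,-3.1,-0.16],"claw":30},
])

```text
clock: 8.5
tool_pos: [0.5623, 0.0528, 0.3329]
orientation: [179.8, 45.4, -87.7]
force: [0.3, -1.1, -3.4]
opening: 0.0395
gripper_force: 29.9
```

Run:
```python
from h import *
print(ctrl.get_obs()["joint_pos"].round(1),ctrl.get_obs()["tool_pos"],ctrl.get_obs()["orientation"])
move([.562,.011,.197],[180,45,-87.3])
move([.565,-.0525,.1335],[180,45,-87.3])
```

```text
[ -9.5  14.6  11.  -44.4 -96.   10.9] [0.56234885 0.05275273 0.33289246] [179.84781369  45.36257629 -87.69586561]
trans [126.    1.9  65.8] rot [-0.03  0.07 -0.06]
trans [215.8   1.4  65.2] rot [-0.03  0.07 -0.06]
```

Call:
arm_command([
  {"translation":[40,0.5,20],"rotation":[0,0,0],"claw":30},
  {"translation":[80,1,40],"rotation":[0,0,0],"claw":30},
  {"translation":[120,1.5,65],"rotation":[0,0,0],"claw":30},
  {"translation":[160,1.5,65],"rotation":[0,0,0],"claw":30},
  {"translation":[190,1.5,65],"rotation":[0,0,0],"claw":30},
])

```text
clock: 9.0
tool_pos: [0.5652, -0.0329, 0.1537]
orientation: [-179.8, 44.9, -87.0]
force: [0.8, 0.5, -1.8]
opening: 0.0395
gripper_force: 29.9
```

Call:
arm_command([
  {"translation":[8,0,0],"rotation":[0,0,0],"claw":30},
  {"translation":[14,0,0],"rotation":[0,0,0],"claw":30},
  {"translation":[18,0,0],"rotation":[0,0,0],"claw":30},
  {"translation":[21,0,0],"rotation":[0,0,0],"claw":30},
  {"translation":[21,0,0],"rotation":[0,0,0],"claw":30},
])

```text
clock: 9.5
tool_pos: [0.5665, -0.0468, 0.1416]
orientation: [-179.6, 45.0, -87.0]
force: [-0.3, 0.4, -1.7]
opening: 0.0396
gripper_force: 29.9
```

Run:
```python
from meas import *
im,d=snap("top","top2"); im2,d=snap("scene","scene2")
a=cv2.resize(im[120:280,230:390],(480,480),interpolation=cv2.INTER_CUBIC); b=cv2.resize(im2[150:310,230:390],(480,480),interpolation=cv2.INTER_CUBIC)
cv2.imwrite("pics/c3.png",cv2.resize(np.hstack([a,b]),(800,400))[...,::-1])
move([.565,-.0525,.1335],[180,45,-87.3]); print(ctrl.get_obs()["moment"])
```

```text
trans [9.8 1.7 1.7] rot [-0.03 -0.    0.04]
[-3.13369627 -0.04620137  0.00782599]
```

View pics/c3.png

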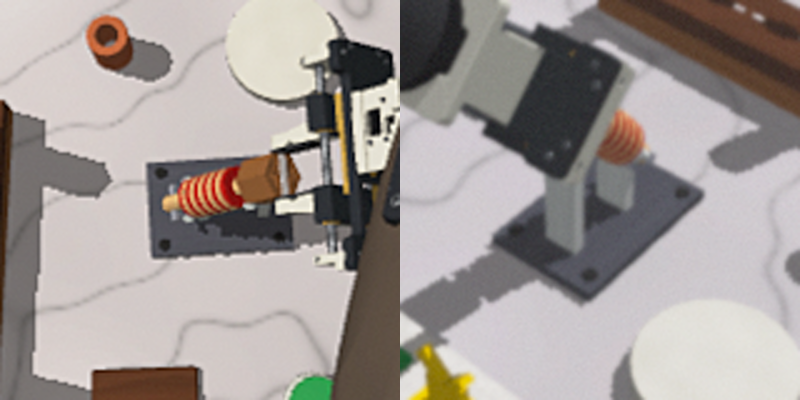

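```bash
cat >> meas.py <<'E'
def barrel(n,tag,box):
    # fit cylinder axis (r=20mm) to points near box centre
    from scipy.optimize import least_squares
    im,P,d=load(n,tag); hsv=cv2.cvtColor(im,cv2.COLOR_RGB2HSV)
    c0=np.array(box[:3]); m=(d>0)&(np.linalg.norm(P-c0,axis=-1)<box[3]); Q=P[m]
    u0=np.array(box[4:7],float); u0/=np.linalg.norm(u0)
    def ax(p):
        u=np.array(p[3:6]); return np.array(p[:3]),u/np.linalg.norm(u)
    def f(p):
        c,u=ax(p); w=Q-c; s=w@u; r=np.linalg.norm(w-np.outer(s,u),axis=1); return np.r_[(r-.02)*1000,(c-c0)@u*1000,(np.linalg.norm(p[3:6])-1)*100]
    s=least_squares(f,np.r_[c0,u0],loss="soft_l1"); c,u=ax(s.x); return c,u,len(Q),np.median(abs(f(s.x)))
E
python3 - <<'E'
from meas import *
rest("top2","scene2")
for n in("top","scene"):
    c,u,k,e=barrel(n,n+"2",(.563,-.01,.09,.035,.0346,-.706,.707)); print(n,c.round(4),u.round(3),k,e, "yaw",np.degrees(np.arctan2(u[1],u[0])).round(1),"pitch",np.degrees(np.arcsin(u[2])).round(1))
z=np.load("pics/top2.npz");print(z["d"][185:225:4,255:325:5].round(3))
E
```

```text
top base [562.5  -7.6] [100.6 150. ] yaw -87.0 n 1215
  band 0.055 0.08 49 x [-0.047  -0.0323  0.0475] y [-0.0213 -0.0128  0.0212] z [0.0554 0.0642 0.0799]
  band 0.1 0.14 290 x [-0.0205  0.0036  0.0341] y [-0.0201 -0.0043  0.0174] z [0.1014 0.1214 0.1339]
scene base [564.7  -9.7] [101.7 152.1] yaw -87.5 n 624
  band 0.055 0.08 234 x [-0.0322  0.0467  0.0509] y [-0.0143  0.0117  0.0205] z [0.0554 0.0682 0.0795]
  band 0.1 0.14 92 x [-0.0192  0.0037  0.0204] y [0.007  0.0179 0.0201] z [0.1003 0.108  0.1187]
top [ 0.5625 -0.0056  0.094 ] [ 0.033 -0.666  0.745] 221 0.6380690085094065 yaw -87.2 pitch 48.2
scene [ 0.5637 -0.0062  0.0933] [ 0.035 -0.659  0.752] 254 0.42600704575915077 yaw -87.0 pitch 48.7
[[1.121 1.126 1.123 1.123 1.123 1.121 1.121 1.112 1.113 1.115 1.107 1.114
  1.114 1.112]
 [1.125 1.12  1.119 1.123 1.123 1.122 1.124 1.113 1.107 1.11  1.109 1.11
  1.003 0.987]
 [1.121 1.115 1.123 1.121 1.119 1.118 1.118 1.109 1.11  1.113 1.031 1.005
  0.995 0.987]
 [1.119 1.12  1.12  1.118 1.118 1.117 1.118 1.112 1.111 1.069 1.022 1.005
  0.99  0.988]
 [1.12  1.116 1.12  1.117 1.117 1.118 1.117 1.102 1.069 1.055 1.023 1.01
  0.999 0.991]
 [1.114 1.119 1.116 1.113 1.118 1.117 1.115 1.103 1.104 1.064 1.034 1.021
  1.017 1.102]
 [1.113 1.11  1.114 1.113 1.114 1.114 1.118 1.102 1.103 1.1   1.101 1.104
  1.103 1.103]
 [1.111 1.114 1.109 1.115 1.11  1.112 1.113 1.102 1.101 1.104 1.1   1.098
  1.101 1.101]
 [1.111 1.113 1.112 1.113 1.108 1.112 1.114 1.103 1.096 1.1   1.1   1.095
  1.102 1.1  ]
 [1.112 1.104 1.109 1.11  1.109 1.106 1.109 1.099 1.095 1.097 1.098 1.096
  1.101 1.107]]
```

Call:
arm_command([
  {"translation":[3,1,0],"rotation":[0,0,0],"claw":30},
  {"translation":[6,1,0],"rotation":[0,0,0],"claw":30},
  {"translation":[6,1,0],"rotation":[0,0,0],"claw":30},
])

```text
clock: 9.9
tool_pos: [0.5658, -0.0513, 0.1368]
orientation: [-179.7, 45.0, -87.1]
force: [1.2, 0.7, 0.2]
opening: 0.0395
gripper_force: 29.9
```

Call:
arm_command([
  {"translation":[0,0,0],"rotation":[0,0,0],"claw":50},
  {"translation":[0,0,0],"rotation":[0,0,0],"claw":60},
  {"translation":[0,0,0],"rotation":[0,0,0],"claw":70},
  {"translation":[0,0,0],"rotation":[0,0,0],"claw":80},
  {"translation":[0,0,0],"rotation":[0,0,0],"claw":80},
])

```text
clock: 10.4
tool_pos: [0.5653, -0.0513, 0.1367]
orientation: [-179.8, 45.0, -87.1]
force: [0.7, -0.3, -1.0]
opening: 0.0738
gripper_force: 0.0
```

Run:
```python
from meas import *
snap("top","top3"); snap("scene","scene3")
for n in("top","scene"):
    c,u,k,e=barrel(n,n+"3",(.563,-.01,.09,.035,.0346,-.706,.707)); print(n,c.round(4),u.round(3),k,e, "yaw",np.degrees(np.arctan2(u[1],u[0])).round(1),"pitch",np.degrees(np.arcsin(u[2])).round(1))
```

```text
top [ 0.5626 -0.0092  0.0908] [ 0.04  -0.721  0.691] 300 0.7127256740680055 yaw -86.9 pitch 43.7
scene [ 0.5638 -0.0097  0.0903] [ 0.037 -0.704  0.709] 263 0.4277602720141084 yaw -87.0 pitch 45.2
```

Call:
arm_command([
  {"translation":[0,0,-20],"rotation":[0,0,0],"claw":80},
  {"translation":[0,0,-55],"rotation":[0,0,0],"claw":80},
  {"translation":[0,0,-100],"rotation":[0,0,0],"claw":80},
  {"translation":[-40,0,-120],"rotation":[0,0,0],"claw":80},
  {"translation":[-85,0,-120],"rotation":[0,0,0],"claw":80},
])

```text
clock: 11.0
tool_pos: [0.5667, -0.0785, 0.2827]
orientation: [-179.8, 44.9, -87.3]
force: [1.3, 0.4, -0.3]
opening: 0.0799
gripper_force: 0.0
```

Call:
arm_command([
  {"translation":[-45,0,0],"rotation":[0,0,0],"claw":87},
  {"translation":[-90,0,0],"rotation":[0,0,0],"claw":87},
  {"translation":[-120,0,0],"rotation":[0,0,0],"claw":87},
])

```text
clock: 11.3
tool_pos: [0.5617, 0.0103, 0.3695]
orientation: [-179.5, 45.0, -86.9]
force: [1.0, -0.5, 0.4]
opening: 0.0864
gripper_force: 0.0
```

Call:
arm_command([
  {"translation":[0,0,0],"rotation":[0,1.6,0],"claw":87},
  {"translation":[0,0,0],"rotation":[0,3.2,0],"claw":87},
  {"translation":[0,0,0],"rotation":[0,4.8,0],"claw":87},
  {"translation":[0,0,0],"rotation":[0,6.4,0],"claw":87},
  {"translation":[0,0,0],"rotation":[0,8,0],"claw":87},
])

```text
clock: 11.8
tool_pos: [0.5624, 0.0086, 0.3684]
orientation: [-179.6, 4.7, -87.2]
force: [0.6, -0.6, 0.1]
opening: 0.087
gripper_force: 0.0
```

Call:
arm_command([
  {"translation":[0,0,0],"rotation":[0,1.6,0],"claw":87},
  {"translation":[0,0,0],"rotation":[0,3.2,0],"claw":87},
  {"translation":[0,0,0],"rotation":[0,4.8,0],"claw":87},
  {"translation":[0,0,0],"rotation":[0,6.4,0],"claw":87},
  {"translation":[0,0,0],"rotation":[0,8,0],"claw":87},
])

```text
clock: 12.3
tool_pos: [0.5621, 0.0095, 0.3678]
orientation: [-179.6, -35.3, -87.4]
force: [1.1, -0.5, -0.8]
opening: 0.0869
gripper_force: 0.0
```

Call:
arm_command([
  {"translation":[0,0,0],"rotation":[0,1.6,0],"claw":87},
  {"translation":[0,0,0],"rotation":[0,2,0],"claw":87},
  {"translation":[0,0,0],"rotation":[0,2,0],"claw":87},
])

```text
clock: 12.6
tool_pos: [0.5616, 0.0095, 0.3649]
orientation: [180.0, -45.1, -87.2]
force: [0.4, -1.2, 0.7]
opening: 0.0873
gripper_force: 0.0
```

Run:
```python
from meas import *
snap("top","top4"); snap("scene","scene4")
for n in("top","scene"):
    c,u,k,e=barrel(n,n+"4",(.563,-.01,.09,.035,.0346,-.706,.707)); print(n,c.round(4),u.round(3),k,e, "yaw",np.degrees(np.arctan2(u[1],u[0])).round(1),"pitch",np.degrees(np.arcsin(u[2])).round(1))
print(ctrl.get_obs()["joint_pos"].round(1))
move([.5607,.0406,.1407],[180,-45,-87.1])
move([.5639,-.0229,.0771],[180,-45,-87.1])
```

```text
top [ 0.5628 -0.0093  0.0908] [ 0.041 -0.719  0.694] 298 0.8133434678223896 yaw -86.8 pitch 43.9
scene [ 0.5639 -0.0098  0.0902] [ 0.032 -0.706  0.708] 289 0.359690219166129 yaw -87.4 pitch 45.1
[ 43.3  13.8 -14.5  32.5 -93.8 -48.1]
trans [-182.1    0.6  137.8] rot [-0.    0.03 -0.06]
trans [-181.8    0.6  227.7] rot [-0.    0.03 -0.06]
```

Call:
arm_command([
  {"translation":[-45,0.5,20],"rotation":[0,0,0],"claw":87},
  {"translation":[-85,0.5,40],"rotation":[0,0,0],"claw":87},
  {"translation":[-125,0.5,65],"rotation":[0,0,0],"claw":87},
  {"translation":[-160,0.5,95],"rotation":[0,0,0],"claw":87},
  {"translation":[-182,0.5,130],"rotation":[0,0,0],"claw":87},
])

```text
clock: 13.2
tool_pos: [0.5613, 0.0464, 0.145]
orientation: [-179.5, -44.7, -87.7]
force: [0.6, -0.3, -0.1]
opening: 0.0872
gripper_force: 0.0
```

Call:
arm_command([
  {"translation":[0,0,25],"rotation":[0,0,0],"claw":87},
  {"translation":[0,0,50],"rotation":[0,0,0],"claw":87},
  {"translation":[0,0,75],"rotation":[0,0,0],"claw":87},
  {"translation":[0,0,98],"rotation":[0,0,0],"claw":87},
  {"translation":[0,0,98],"rotation":[0,0,0],"claw":80},
])

```text
clock: 13.7
tool_pos: [0.563, -0.0266, 0.0762]
orientation: [-179.8, -44.9, -87.7]
force: [-0.1, 0.0, 1.2]
opening: 0.0834
gripper_force: 0.0
```

Call:
arm_command([
  {"translation":[0,0,0],"rotation":[0,0,0],"claw":28},
  {"translation":[0,0,0],"rotation":[0,0,0],"claw":28},
  {"translation":[0,0,0],"rotation":[0,0,0],"claw":28},
  {"translation":[0,0,0],"rotation":[0,0,0],"claw":28},
  {"translation":[0,0,0],"rotation":[0,0,0],"claw":28},
])

```text
clock: 14.2
tool_pos: [0.564, -0.0232, 0.0768]
orientation: [-179.7, -45.0, -87.5]
force: [0.3, 0.8, -1.0]
opening: 0.0454
gripper_force: 0.0
```

Call:
arm_command([
  {"translation":[0,0,0],"rotation":[0,0,0],"claw":28},
  {"translation":[0,0,0],"rotation":[0,0,0],"claw":28},
  {"translation":[0,0,0],"rotation":[0,0,0],"claw":28},
])

```text
clock: 14.5
tool_pos: [0.5646, -0.0231, 0.0768]
orientation: [-179.7, -45.0, -87.5]
force: [4.3, 0.8, 0.8]
opening: 0.0346
gripper_force: 27.7
```

Run:
```python
from meas import *
im,d=snap("top","top5"); im2,d=snap("scene","scene5")
a=cv2.resize(im[120:280,230:390],(400,400),interpolation=cv2.INTER_CUBIC); b=cv2.resize(im2[150:310,230:390],(400,400),interpolation=cv2.INTER_CUBIC)
cv2.imwrite("pics/c5.png",np.hstack([a,b])[...,::-1])
move([.5639,-.0229,.0771],[180,-45,-87.1])
```

```text
trans [ 0.   0.6 -0.5] rot [-0.02  0.01 -0.05]
```

View pics/c5.png

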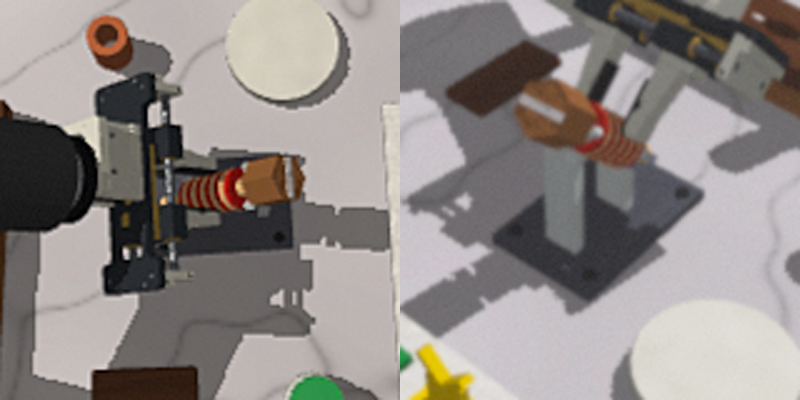

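Call:
arm_command([
  {"translation":[0,0,0],"rotation":[0,0,0],"claw":28},
  {"translation":[0,0,0],"rotation":[0,0,0],"claw":28},
])

```text
clock: 14.8
tool_pos: [0.5645, -0.0231, 0.0767]
orientation: [-179.7, -45.0, -87.5]
force: [4.8, 2.1, 2.0]
opening: 0.0346
gripper_force: 27.9
```

Run:
```python
from meas import *
snap("top","top6"); snap("scene","scene6")
o=ctrl.get_obs();print(o["opening"],o["gripper_force"],o["force"],o["moment"])
for n in("top","scene"):
  for c0 in((.563,-.01,.09),(.565,-.048,.128)):
    im,P,d=load(n,n+"6")
    hsv=cv2.cvtColor(im,cv2.COLOR_RGB2HSV).astype(int)
    m=(d>0)&(np.linalg.norm(P-[.563,-.02,.10],axis=-1)<.06)&((hsv[...,0]<8)|(hsv[...,0]>172))&(hsv[...,1]>150)&(hsv[...,2]>70)
    Q=P[m]; u=np.array([.035,-.706,.707]);n_=np.array([-.035,.706,.707]); w=Q-[.563,-.0095,.0905]
    print(n,len(Q),"axial",np.percentile(w@u,[2,50,98]).round(4),"normal",np.percentile(w@n_,[50,90,98]).round(4)); break
```

```text
0.03417759059770514 27.93567270040512 [4.34627864 1.25646645 2.05720332] [ 2.29754064 -1.24930102  1.33052216]
top 180 axial [-0.0331  0.0232  0.0339] normal [0.0161 0.0204 0.0221]
scene 79 axial [0.0134 0.0329 0.0431] normal [0.0078 0.0167 0.0187]
```

Call:
arm_command([
  {"translation":[0,0,-4],"rotation":[0,0,0],"claw":28},
  {"translation":[0,0,-8],"rotation":[0,0,0],"claw":28},
  {"translation":[0,0,-14],"rotation":[0,0,0],"claw":28},
  {"translation":[0,0,-20],"rotation":[0,0,0],"claw":28},
  {"translation":[0,0,-20],"rotation":[0,0,0],"claw":28},
])

```text
clock: 15.4
tool_pos: [0.5634, -0.0087, 0.0911]
orientation: [-179.7, -44.9, -87.5]
force: [0.9, -0.7, -2.8]
opening: 0.0342
gripper_force: 27.3
```

Run:
```python
from meas import *
im,d=snap("top","top7"); im2,d=snap("scene","scene7")
a=cv2.resize(im[140:260,250:370],(400,400),interpolation=cv2.INTER_CUBIC); b=cv2.resize(im2[170:290,260:380],(400,400),interpolation=cv2.INTER_CUBIC)
cv2.imwrite("pics/c7.png",np.hstack([a,b])[...,::-1])
o=ctrl.get_obs();print(o["opening"],o["gripper_force"],o["force"],o["moment"])
```

```text
0.034276516436017264 27.26676195859909 [-0.35611497 -0.1232907  -2.76803236] [ 3.07488396  0.24090608 -0.01465027]
```

View pics/c7.png

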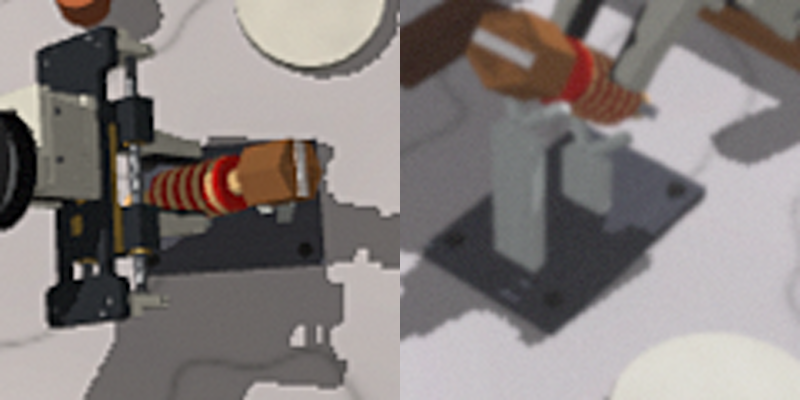

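Call:
arm_command([
  {"translation":[0,0,-25],"rotation":[0,0,0],"claw":28},
  {"translation":[15,0,-60],"rotation":[0,0,0],"claw":28},
  {"translation":[45,0,-90],"rotation":[0,0,0],"claw":28},
  {"translation":[75,0,-120],"rotation":[0,0,0],"claw":28},
  {"translation":[100,0,-145],"rotation":[0,0,0],"claw":28},
])

```text
clock: 16.0
tool_pos: [0.5607, 0.0221, 0.2658]
orientation: [-179.7, -45.0, -87.5]
force: [1.5, 0.2, -3.2]
opening: 0.0346
gripper_force: 27.3
```

Call:
arm_command([
  {"translation":[0,0,0],"rotation":[0,-1,0],"claw":28},
  {"translation":[0,0,0],"rotation":[0,-2.4,0],"claw":28},
  {"translation":[0,0,0],"rotation":[0,-3.9,0],"claw":28},
  {"translation":[0,0,0],"rotation":[0,-5.4,0],"claw":28},
  {"translation":[0,0,0],"rotation":[0,-7,0],"claw":28},
])

```text
clock: 16.5
tool_pos: [0.5606, 0.0225, 0.2644]
orientation: [-179.8, -9.7, -87.2]
force: [-0.7, -0.4, -3.1]
opening: 0.0343
gripper_force: 27.1
```

Call:
arm_command([
  {"translation":[0,0,0],"rotation":[0,-1,0],"claw":28},
  {"translation":[0,0,0],"rotation":[0,-2,0],"claw":28},
  {"translation":[0,0,0],"rotation":[0,-2,0],"claw":28},
])

```text
clock: 16.8
tool_pos: [0.5607, 0.0203, 0.2646]
orientation: [-179.8, 0.2, -87.5]
force: [1.2, -0.3, -2.2]
opening: 0.0347
gripper_force: 27.2
```

Run:
```python
from meas import *
print(ctrl.get_obs()["tool_pos"],ctrl.get_obs()["orientation"],ctrl.get_obs()["opening"])
move([.468,-.269,.16],[180,0,-88.5])
```

```text
[0.56069285 0.02034186 0.26456598] [-179.79434708    0.18593211  -87.48338719] 0.034672561462990234
trans [285.3 105.7 103.3] rot [-0.04  0.04  0.2 ]
```

Call:
arm_command([
  {"translation":[35,13,5],"rotation":[0,0,0.1],"claw":28},
  {"translation":[75,28,10],"rotation":[0,0,0.2],"claw":28},
  {"translation":[115,43,15],"rotation":[0,0,0.2],"claw":28},
  {"translation":[155,58,20],"rotation":[0,0,0.2],"claw":28},
  {"translation":[195,73,25],"rotation":[0,0,0.2],"claw":28},
])

```text
clock: 17.3
tool_pos: [0.4959, -0.1774, 0.2379]
orientation: [-180.0, -0.1, -88.2]
force: [1.3, 0.3, -2.5]
opening: 0.0341
gripper_force: 27.2
```

Call:
arm_command([
  {"translation":[35,12,20],"rotation":[0,0,0],"claw":28},
  {"translation":[70,24,40],"rotation":[0,0,0],"claw":28},
  {"translation":[90,33,60],"rotation":[0,0,0],"claw":28},
  {"translation":[90,33,78],"rotation":[0,0,0],"claw":28},
  {"translation":[90,33,78],"rotation":[0,0,0],"claw":28},
])

```text
clock: 17.8
tool_pos: [0.4645, -0.2668, 0.1574]
orientation: [179.8, 0.1, -88.4]
force: [-0.2, 0.3, -2.5]
opening: 0.0344
gripper_force: 27.2
```

```bash
cat >> meas.py <<'E'
def lying(tags,c0,hue,u0=(0.026,-1,0)):
    # roller lying level near c0: barrel axis from colour-stripe & handle points
    for n,tag in tags:
        im,P,d=load(n,tag); m=(d>0)&(np.linalg.norm((P-c0)*[1,.8,1],axis=-1)<.09)&(abs(P[...,0]-c0[0])<.026)&(P[...,2]>c0[2]-.01)
        hsv=cv2.cvtColor(im,cv2.COLOR_RGB2HSV).astype(int); col=m&(hsv[...,0]>=hue[0])&(hsv[...,0]<=hue[1])&(hsv[...,1]>150)
        Q=P[col]; H=P[m&(hsv[...,0]>=5)&(hsv[...,0]<=18)&(P[...,1]<c0[1]-.045)]
        r=lambda q:np.percentile(q,[2,50,98],axis=0).round(4).tolist() if len(q) else None
        print(n,"col",len(Q),r(Q),"\n  handle",len(H),r(H))
E
python3 - <<'E'
from meas import *
im,d=snap("top","top8"); im2,d=snap("scene","scene8")
lying((("top","top8"),("scene","scene8")),np.array([.468,-.269,.18]),(0,5))
a=cv2.resize(im[180:300,350:470],(400,400),interpolation=cv2.INTER_CUBIC); b=cv2.resize(im2[170:330,80:240],(400,400),interpolation=cv2.INTER_CUBIC)
cv2.imwrite("pics/c8.png",np.hstack([a,b])[...,::-1])
move([.468,-.269,.043],[180,0,-88.5])
E
```

```text
top col 62 [[0.4435, -0.2492, 0.1747], [0.4515, -0.2329, 0.1905], [0.458, -0.22, 0.1991]] 
  handle 0 None
scene col 34 [[0.4815, -0.2465, 0.1778], [0.4839, -0.239, 0.1856], [0.486, -0.2316, 0.1898]] 
  handle 887 [[0.455, -0.3612, 0.1712], [0.4812, -0.3433, 0.1898], [0.4899, -0.3165, 0.199]]
trans [  2.1  -0.8 117.5] rot [-0.01 -0.    0.05]
```

View pics/c8.png

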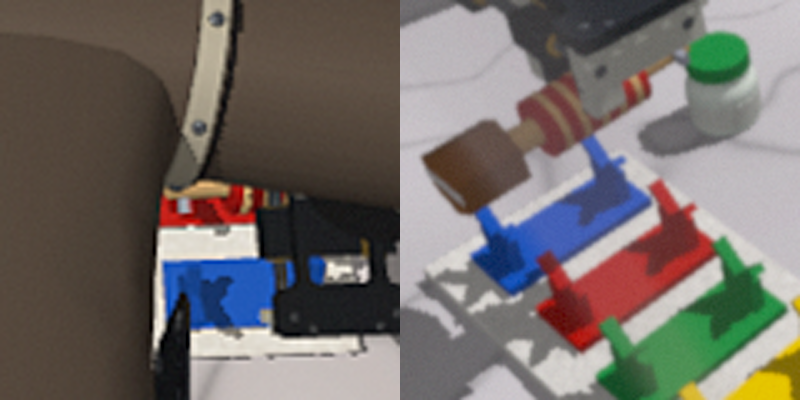

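Run:
```python
from meas import *
im,P,d=load("scene","scene8")
for y0,y1,nm in((-.33,-.312,"neck"),(-.309,-.295,"barrel"),(-.25,-.235,"barrel2"),(-.225,-.19,"shank")):
    m=(d>0)&(abs(P[...,0]-.468)<.05)&(P[...,1]>y0)&(P[...,1]<y1)&(P[...,2]>.14)&(P[...,2]<.2)
    Q=P[m]; print(nm,len(Q),np.percentile(Q,[2,50,98],axis=0).round(4).tolist() if len(Q) else "")
m=(d>0)&(abs(P[...,0]-.468)<.04)&(P[...,2]>.14)&(P[...,2]<.2)
Q=P[m]
for y in np.arange(-.37,-.17,.01):
    q=Q[(Q[:,1]>y)&(Q[:,1]<y+.01)]
    if len(q)>3: print(y.round(3),len(q),"zmax",q[:,2].max().round(4),"zmin",q[:,2].min().round(4),"xmax",q[:,0].max().round(4))
```

```text
neck 249 [[0.4563, -0.3296, 0.1666], [0.4813, -0.3241, 0.1871], [0.489, -0.3127, 0.1991]]
barrel 266 [[0.4533, -0.3085, 0.1622], [0.4748, -0.3, 0.1851], [0.4867, -0.2953, 0.1978]]
barrel2 91 [[0.4797, -0.2489, 0.1665], [0.4841, -0.2419, 0.1823], [0.4861, -0.2358, 0.1909]]
shank 83 [[0.4698, -0.224, 0.1751], [0.4732, -0.2042, 0.1808], [0.4825, -0.1916, 0.1856]]
-0.37 117 zmax 0.1992 zmin 0.1628 xmax 0.4891
-0.36 274 zmax 0.199 zmin 0.1548 xmax 0.4908
-0.35 226 zmax 0.1996 zmin 0.1653 xmax 0.4909
-0.34 217 zmax 0.1998 zmin 0.1634 xmax 0.4903
-0.33 206 zmax 0.1999 zmin 0.1645 xmax 0.4898
-0.32 59 zmax 0.1876 zmin 0.1661 xmax 0.4881
-0.31 141 zmax 0.1982 zmin 0.1638 xmax 0.484
-0.3 224 zmax 0.1989 zmin 0.1609 xmax 0.488
-0.29 178 zmax 0.1998 zmin 0.1639 xmax 0.488
-0.28 225 zmax 0.2 zmin 0.1644 xmax 0.5005
-0.27 96 zmax 0.2 zmin 0.1623 xmax 0.4998
-0.26 43 zmax 0.1999 zmin 0.166 xmax 0.5
-0.25 63 zmax 0.1916 zmin 0.1652 xmax 0.4869
-0.24 60 zmax 0.191 zmin 0.1664 xmax 0.4858
-0.23 11 zmax 0.1839 zmin 0.1762 xmax 0.4837
-0.22 18 zmax 0.1836 zmin 0.1742 xmax 0.4738
-0.21 40 zmax 0.1857 zmin 0.1733 xmax 0.4832
-0.2 15 zmax 0.1861 zmin 0.1781 xmax 0.4819
```

Call:
arm_command([
  {"translation":[2,-1,30],"rotation":[0,0,0],"claw":28},
  {"translation":[2,-1,60],"rotation":[0,0,0],"claw":28},
  {"translation":[2,-1,85],"rotation":[0,0,0],"claw":28},
  {"translation":[2,-1,98],"rotation":[0,0,0],"claw":28},
  {"translation":[2,-1,104],"rotation":[0,0,0],"claw":28},
])

```text
clock: 18.4
tool_pos: [0.4691, -0.2684, 0.0563]
orientation: [-179.9, -0.0, -88.2]
force: [0.4, -0.3, -1.5]
opening: 0.0346
gripper_force: 27.2
```

Call:
arm_command([
  {"translation":[0,0,4],"rotation":[0,0,0],"claw":28},
  {"translation":[0,0,8],"rotation":[0,0,0],"claw":28},
  {"translation":[0,0,12],"rotation":[0,0,0],"claw":28},
  {"translation":[0,0,12],"rotation":[0,0,0],"claw":28},
])

```text
clock: 18.8
tool_pos: [0.4688, -0.269, 0.0447]
orientation: [-179.8, 0.0, -88.3]
force: [0.1, 0.6, -1.7]
opening: 0.0343
gripper_force: 27.1
```

Run:
```python
from meas import *
o=ctrl.get_obs();print(o["tool_pos"],o["force"],o["moment"],o["opening"])
snap("scene","scene9"); im,P,d=load("scene","scene9")
m=(d>0)&(abs(P[...,0]-.468)<.04)&(P[...,2]>.03)&(P[...,2]<.1)
Q=P[m]
for y in np.arange(-.37,-.17,.01):
    q=Q[(Q[:,1]>y)&(Q[:,1]<y+.01)]
    if len(q)>3: print(y.round(3),len(q),"zmax",q[:,2].max().round(4),"xmax",q[:,0].max().round(4))
```

```text
[ 0.46882518 -0.26901104  0.04465989] [ 0.13482341  0.58024365 -1.73057763] [ 0.13263075  0.14225419 -0.01554686] 0.03427852560512006
-0.37 156 zmax 0.0848 xmax 0.4931
-0.36 192 zmax 0.0854 xmax 0.4937
-0.35 189 zmax 0.0856 xmax 0.4931
-0.34 187 zmax 0.087 xmax 0.4928
-0.33 137 zmax 0.0874 xmax 0.4926
-0.32 182 zmax 0.074 xmax 0.4933
-0.31 166 zmax 0.0836 xmax 0.4901
-0.3 154 zmax 0.0858 xmax 0.4908
-0.29 147 zmax 0.0851 xmax 0.4908
-0.28 71 zmax 0.0966 xmax 0.5001
-0.27 12 zmax 0.0754 xmax 0.501
-0.26 9 zmax 0.0602 xmax 0.4885
-0.25 9 zmax 0.0611 xmax 0.4877
-0.24 9 zmax 0.06 xmax 0.487
-0.23 72 zmax 0.0627 xmax 0.4886
```

Call:
arm_command([
  {"translation":[0,0,1.5],"rotation":[0,0,0],"claw":28},
  {"translation":[0,0,3],"rotation":[0,0,0],"claw":28},
  {"translation":[0,0,3],"rotation":[0,0,0],"claw":28},
])

```text
clock: 19.15
tool_pos: [0.469, -0.2692, 0.0425]
orientation: [-179.8, -0.0, -88.3]
force: [-3.7, 3.0, 6.1]
opening: 0.0347
gripper_force: 28.8
```

Call:
arm_command([
  {"translation":[0,0,0],"rotation":[0,0,0],"claw":38},
  {"translation":[0,0,0],"rotation":[0,0,0],"claw":46},
  {"translation":[0,0,0],"rotation":[0,0,0],"claw":52},
  {"translation":[0,0,0],"rotation":[0,0,0],"claw":56},
  {"translation":[0,0,0],"rotation":[0,0,0],"claw":56},
])

```text
clock: 19.65
tool_pos: [0.4689, -0.2691, 0.0416]
orientation: [-179.8, 0.0, -88.3]
force: [-0.1, 0.5, -0.3]
opening: 0.0553
gripper_force: 0.0
```

Call:
arm_command([
  {"translation":[0,0,-15],"rotation":[0,0,0],"claw":56},
  {"translation":[0,0,-50],"rotation":[0,0,0],"claw":56},
  {"translation":[0,0,-95],"rotation":[0,0,0],"claw":56},
  {"translation":[0,0,-145],"rotation":[0,0,0],"claw":80},
  {"translation":[0,0,-195],"rotation":[0,0,0],"claw":87},
])

```text
clock: 20.15
tool_pos: [0.4677, -0.269, 0.2385]
orientation: [-179.8, 0.0, -88.3]
force: [1.6, 0.1, 0.2]
opening: 0.0669
gripper_force: 0.0
```

Call:
arm_command([
  {"translation":[0,0,-45],"rotation":[0,0,0],"claw":87},
  {"translation":[-45,0,-90],"rotation":[0,0,0],"claw":87},
  {"translation":[-90,0,-110],"rotation":[0,0,0],"claw":87},
])

```text
clock: 20.45
tool_pos: [0.4658, -0.1902, 0.3435]
orientation: [-179.7, -0.0, -88.4]
force: [0.9, 0.4, -0.4]
opening: 0.0858
gripper_force: 0.0
```

```bash
cat >> meas.py <<'E'
def laid(tag,cx,cy):
    im,P,d=load("scene",tag); Q=P[(d>0)&(abs(P[...,0]-cx)<.034)&(P[...,2]>.03)&(P[...,2]<.1)]
    s=""
    for y in np.arange(cy-.11,cy+.08,.01):
        q=Q[(Q[:,1]>y)&(Q[:,1]<y+.01)]
        if len(q)>3: s+=f"{y-cy:.3f}: z{q[:,2].max():.4f} x{q[:,0].max():.4f} | "
    print(s)
    c,u,k,e=barrel("scene",tag,(cx,cy,.062,.034,.026,-1,0)); print("barrel",c.round(4),u.round(3),k,e)
E
python3 - <<'E'
from meas import *
snap("scene","scene10"); snap("top","top10"); laid("scene10",.469,-.270)
c,u,k,e=barrel("top","top10",(.467,-.268,.062,.034,.026,-1,0)); print("barrel",c.round(4),u.round(3),k,e)
rest("top10","scene10")
print(ctrl.get_obs()["joint_pos"].round(1)); move([.632,.253,.34],[180,0,-39])
E
```

```text
-0.100: z0.0852 x0.4925 | -0.090: z0.0856 x0.4938 | -0.080: z0.0865 x0.4926 | -0.070: z0.0867 x0.4926 | -0.060: z0.0873 x0.4912 | -0.050: z0.0724 x0.4929 | -0.040: z0.0826 x0.4909 | -0.030: z0.0841 x0.4912 | -0.020: z0.0849 x0.4904 | -0.010: z0.0834 x0.4900 | 0.000: z0.0837 x0.4900 | 0.010: z0.0835 x0.4902 | 0.020: z0.0839 x0.4894 | 0.030: z0.0835 x0.4881 | 0.040: z0.0730 x0.4896 | 0.050: z0.0727 x0.4820 | 0.060: z0.0726 x0.4866 | 0.070: z0.0714 x0.4759 | 
barrel [ 0.4685 -0.27    0.062 ] [ 0.025 -1.     0.002] 776 0.694460302436424
barrel [ 0.467 -0.268  0.062] [ 0.026 -1.     0.   ] 0 1.1102230246251565e-14Traceback (most recent call last):
  File "<stdin>", line 4, in <module>
  File "meas.py", line 10, in rest
    k,l,st,_=cv2.connectedComponentsWithStats(m.astype(np.uint8),connectivity=4); i=1+np.argmax(st[1:,4]); B=P[l==i]; c,s,a=rect(B)
                                                                                      ~~~~~~~~~^^^^^^^^^^
    return _wrapfunc(a, 'argmax', axis=axis, out=out, **kwds)
    return bound(*args, **kwds)
ValueError: attempt to get argmax of an empty sequence
```

Call:
arm_command([
  {"translation":[-44,-18,0],"rotation":[0,0,0],"claw":87},
  {"translation":[-88,-36,0],"rotation":[0,0,0],"claw":87},
  {"translation":[-132,-54,0],"rotation":[0,0,0],"claw":87},
  {"translation":[-176,-72,0],"rotation":[0,0,0],"claw":87},
  {"translation":[-219,-89,0],"rotation":[0,0,0],"claw":87},
])

```text
clock: 21.05
tool_pos: [0.5482, 0.0335, 0.3408]
orientation: [-179.8, 0.0, -88.3]
force: [1.4, -0.6, 0.0]
opening: 0.0873
gripper_force: 0.0
```

Call:
arm_command([
  {"translation":[-44,-18,0],"rotation":[0,0,0],"claw":87},
  {"translation":[-88,-36,0],"rotation":[0,0,0],"claw":87},
  {"translation":[-132,-54,0],"rotation":[0,0,0],"claw":87},
  {"translation":[-176,-72,0],"rotation":[0,0,0],"claw":87},
  {"translation":[-219,-89,0],"rotation":[0,0,0],"claw":87},
])

```text
clock: 21.55
tool_pos: [0.6308, 0.255, 0.3407]
orientation: [-179.9, -0.0, -88.3]
force: [0.7, 0.3, 0.2]
opening: 0.0871
gripper_force: 0.0
```

Call:
arm_command([
  {"translation":[0,0,0],"rotation":[0,0,-1.65],"claw":87},
  {"translation":[0,0,0],"rotation":[0,0,-3.3],"claw":87},
  {"translation":[0,0,0],"rotation":[0,0,-4.95],"claw":87},
  {"translation":[0,0,0],"rotation":[0,0,-6.6],"claw":87},
  {"translation":[0,0,0],"rotation":[0,0,-8],"claw":87},
])

```text
clock: 22.05
tool_pos: [0.6304, 0.2531, 0.3405]
orientation: [-179.9, -0.1, -47.9]
force: [-0.4, -0.5, 0.5]
opening: 0.0867
gripper_force: 0.0
```

Call:
arm_command([
  {"translation":[0,0,0],"rotation":[0,0,-1.9],"claw":87},
  {"translation":[0,0,0],"rotation":[0,0,-1.9],"claw":87},
])

```text
clock: 22.25
tool_pos: [0.6304, 0.253, 0.3406]
orientation: [-179.9, -0.1, -38.6]
force: [1.0, -0.2, 0.6]
opening: 0.0872
gripper_force: 0.0
```

Run:
```python
from meas import *
print(ctrl.get_obs()["joint_pos"].round(1)); move([.6316,.2529,.1455],[180,0,-39])
```

```text
[ 38.3  18.2  15.2   0.1 -86.9  13. ]
trans [  0.7  -0.5 195.1] rot [-0.01 -0.02  0.07]
```

Call:
arm_command([
  {"translation":[1,0,50],"rotation":[0,0,0],"claw":87},
  {"translation":[1,-0.5,95],"rotation":[0,0,0],"claw":87},
  {"translation":[1,-0.5,140],"rotation":[0,0,0],"claw":87},
  {"translation":[1,-0.5,175],"rotation":[0,0,0],"claw":87},
  {"translation":[1,-0.5,194],"rotation":[0,0,0],"claw":87},
])

```text
clock: 22.75
tool_pos: [0.6302, 0.2519, 0.1431]
orientation: [179.8, -0.0, -39.1]
force: [-0.2, 0.5, -0.6]
opening: 0.0868
gripper_force: 0.0
```

Call:
arm_command([
  {"translation":[0,0,0],"rotation":[0,0,0],"claw":30},
  {"translation":[0,0,0],"rotation":[0,0,0],"claw":30},
  {"translation":[0,0,0],"rotation":[0,0,0],"claw":30},
  {"translation":[0,0,0],"rotation":[0,0,0],"claw":30},
  {"translation":[0,0,0],"rotation":[0,0,0],"claw":30},
])

```text
clock: 23.25
tool_pos: [0.6324, 0.2534, 0.1487]
orientation: [-179.8, -0.2, -38.8]
force: [0.6, -0.5, 0.9]
opening: 0.0525
gripper_force: 0.0
```

Call:
arm_command([
  {"translation":[0,0,0],"rotation":[0,0,0],"claw":30},
  {"translation":[0,0,0],"rotation":[0,0,0],"claw":30},
  {"translation":[0,0,0],"rotation":[0,0,0],"claw":30},
  {"translation":[0,0,0],"rotation":[0,0,0],"claw":30},
])

```text
clock: 23.65
tool_pos: [0.6323, 0.2532, 0.1479]
orientation: [-179.8, -0.2, -38.8]
force: [0.6, 0.2, 2.0]
opening: 0.0392
gripper_force: 30.0
```

Call:
arm_command([
  {"translation":[0,0,0],"rotation":[0,0,1],"claw":30},
  {"translation":[0,0,0],"rotation":[0,0,2],"claw":30},
  {"translation":[0,0,0],"rotation":[0,0,3],"claw":30},
  {"translation":[0,0,0],"rotation":[0,0,4],"claw":30},
  {"translation":[0,0,0],"rotation":[0,0,5],"claw":30},
])

```text
clock: 24.15
tool_pos: [0.6321, 0.2527, 0.1479]
orientation: [-179.8, -0.1, -64.0]
force: [-0.8, -0.7, 4.0]
opening: 0.0393
gripper_force: 30.0
```

Call:
arm_command([
  {"translation":[0,0,0],"rotation":[0,0,1],"claw":30},
  {"translation":[0,0,0],"rotation":[0,0,2],"claw":30},
  {"translation":[0,0,0],"rotation":[0,0,3],"claw":30},
  {"translation":[0,0,0],"rotation":[0,0,4],"claw":30},
  {"translation":[0,0,0],"rotation":[0,0,5.3],"claw":30},
])

```text
clock: 24.65
tool_pos: [0.632, 0.2528, 0.1479]
orientation: [-179.8, -0.0, -90.5]
force: [0.0, -1.3, 3.4]
opening: 0.0396
gripper_force: 30.0
```

Call:
arm_command([
  {"translation":[0,0,0],"rotation":[0,0,0],"claw":30},
  {"translation":[0,0,0],"rotation":[0,0,0],"claw":30},
  {"translation":[0,0,-5],"rotation":[0,0,0],"claw":30},
  {"translation":[0,0,-10],"rotation":[0,0,0],"claw":30},
])

```text
clock: 25.05
tool_pos: [0.6314, 0.2529, 0.1568]
orientation: [-179.9, -0.0, -90.2]
force: [0.6, -0.8, -2.3]
opening: 0.0395
gripper_force: 30.0
```

Run:
```python
from h import *
o=ctrl.get_obs(); print({k:np.round(o[k],3) for k in ("tool_pos","orientation","force","moment","opening")})
```

```text
{'tool_pos': array([0.631, 0.253, 0.157]), 'orientation': array([-1.79919e+02, -2.20000e-02, -9.02070e+01]), 'force': array([ 0.593, -0.752, -2.254]), 'moment': array([0.081, 0.099, 0.023]), 'opening': np.float64(0.039)}
```

Call:
arm_command([
  {"translation":[0,0,-20],"rotation":[0,0,0],"claw":30},
  {"translation":[0,0,-50],"rotation":[0,0,0],"claw":30},
  {"translation":[0,0,-90],"rotation":[0,0,0],"claw":30},
  {"translation":[0,0,-135],"rotation":[0,0,0],"claw":30},
  {"translation":[0,0,-180],"rotation":[0,0,0],"claw":30},
])

```text
clock: 25.55
tool_pos: [0.6309, 0.2529, 0.3389]
orientation: [-179.9, -0.0, -90.2]
force: [1.7, 0.9, -1.6]
opening: 0.0394
gripper_force: 30.0
```

Call:
arm_command([
  {"translation":[35,12,0],"rotation":[0,0,0],"claw":30},
  {"translation":[80,28,0],"rotation":[0,0,0],"claw":30},
  {"translation":[125,43,0],"rotation":[0,0,0],"claw":30},
  {"translation":[165,57,0],"rotation":[0,0,0],"claw":30},
  {"translation":[200,69,0],"rotation":[0,0,0],"claw":30},
])

```text
clock: 26.05
tool_pos: [0.5601, 0.0516, 0.3374]
orientation: [-179.8, 0.0, -90.2]
force: [0.1, 1.1, -1.7]
opening: 0.039
gripper_force: 30.0
```

Call:
arm_command([
  {"translation":[0,0,0],"rotation":[0,-1.5,-0.1],"claw":30},
  {"translation":[0,0,0],"rotation":[-0.05,-3.1,-0.2],"claw":30},
  {"translation":[0,0,0],"rotation":[-0.1,-4.7,-0.3],"claw":30},
  {"translation":[0,0,0],"rotation":[-0.1,-6.3,-0.4],"claw":30},
  {"translation":[0,0,0],"rotation":[-0.1,-7.9,-0.45],"claw":30},
])

```text
clock: 26.55
tool_pos: [0.5619, 0.0531, 0.3388]
orientation: [-179.0, 39.8, -87.4]
force: [0.0, 0.4, -2.6]
opening: 0.0389
gripper_force: 30.0
```

Call:
arm_command([
  {"translation":[0,0,0],"rotation":[0,-1.1,0],"claw":30},
  {"translation":[0,0,0],"rotation":[0,-1.1,0],"claw":30},
  {"translation":[0,0,0],"rotation":[0,-1.1,0],"claw":30},
])

```text
clock: 26.85
tool_pos: [0.5617, 0.0521, 0.3365]
orientation: [-179.4, 44.9, -87.7]
force: [0.4, 0.4, -1.2]
opening: 0.0392
gripper_force: 30.0
```

Run:
```python
from meas import *
snap("top","top11"); snap("scene","scene11"); rest("top11","scene11")
print(ctrl.get_obs()["tool_pos"].round(4),ctrl.get_obs()["opening"])
move([.565,-.0525,.1345],[180,45,-87.3])
```

```text
top base [546.8  41.9] [74.  50.1] yaw -85.2 n 4512
  band 0.055 0.08 21 x [0.0159 0.0223 0.0257] y [-0.0092 -0.0044  0.0037] z [0.0568 0.0626 0.0675]
scene base [563.9  -9.6] [102.9 153.7] yaw -87.0 n 5210
  band 0.055 0.08 238 x [-0.0315  0.0484  0.0512] y [-0.0169  0.0044  0.0205] z [0.0558 0.064  0.0796]
  band 0.1 0.14 238 x [0.0275 0.0407 0.0505] y [-0.0188  0.0017  0.021 ] z [0.1004 0.115  0.127 ]
[0.5615 0.0537 0.3378] 0.03929453121451571
trans [218.8   2.2  69.1] rot [-0.17 -0.02 -0.02]
```

Call:
arm_command([
  {"translation":[40,0.5,20],"rotation":[-0.15,0,0],"claw":30},
  {"translation":[80,1,40],"rotation":[-0.15,0,0],"claw":30},
  {"translation":[120,2,68],"rotation":[-0.15,0,0],"claw":30},
  {"translation":[160,2,68],"rotation":[-0.15,0,0],"claw":30},
  {"translation":[192,2,68],"rotation":[-0.15,0,0],"claw":30},
])

```text
clock: 27.45
tool_pos: [0.5636, -0.0334, 0.1521]
orientation: [179.9, 44.9, -87.3]
force: [0.6, 0.1, -1.0]
opening: 0.0394
gripper_force: 30.0
```

Call:
arm_command([
  {"translation":[8,0,0],"rotation":[0,0,0],"claw":30},
  {"translation":[14,0,0],"rotation":[0,0,0],"claw":30},
  {"translation":[19,0,0],"rotation":[0,0,0],"claw":30},
  {"translation":[23,0,0],"rotation":[0,0,0],"claw":30},
  {"translation":[23,0,0],"rotation":[0,0,0],"claw":30},
])

```text
clock: 27.95
tool_pos: [0.5648, -0.0502, 0.1376]
orientation: [180.0, 45.0, -87.5]
force: [0.2, -0.5, -1.9]
opening: 0.0391
gripper_force: 30.0
```

```bash
cat >> meas.py <<'E'
def parked(t):
    for n in("top","scene"):
        snap(n,n+t); c,u,k,e=barrel(n,n+t,(.563,-.01,.09,.035,.0346,-.706,.707)); print(n,c.round(4),u.round(3),k,round(e,2), "yaw",np.degrees(np.arctan2(u[1],u[0])).round(1),"pitch",np.degrees(np.arcsin(u[2])).round(1))
E
python3 - <<'E'
from meas import *
parked("12"); o=ctrl.get_obs(); print(o["force"],o["moment"])
move([.565,-.0525,.1345],[180,45,-87.3])
E
```

```text
top [ 0.5623 -0.006   0.094 ] [ 0.024 -0.706  0.708] 237 0.56 yaw -88.1 pitch 45.1
scene [ 0.5635 -0.0065  0.0934] [ 0.02  -0.693  0.721] 269 0.44 yaw -88.3 pitch 46.1
[ 0.43956849  0.21664426 -1.85814963] [-2.83244133 -0.00594204 -0.02608211]
trans [ 3.9 -0.1  0.6] rot [-0.03 -0.   -0.03]
```

Call:
arm_command([
  {"translation":[2,0,0],"rotation":[0,0,0],"claw":30},
  {"translation":[4,0,0],"rotation":[0,0,0],"claw":30},
  {"translation":[5,0,0],"rotation":[0,0,0],"claw":30},
  {"translation":[5,0,0],"rotation":[0,0,0],"claw":30},
])

```text
clock: 28.45
tool_pos: [0.565, -0.0538, 0.1337]
orientation: [179.9, 45.0, -87.6]
force: [1.8, 1.9, 0.1]
opening: 0.0397
gripper_force: 30.0
```

Call:
arm_command([
  {"translation":[0,0,0],"rotation":[0,0,0],"claw":50},
  {"translation":[0,0,0],"rotation":[0,0,0],"claw":60},
  {"translation":[0,0,0],"rotation":[0,0,0],"claw":70},
  {"translation":[0,0,0],"rotation":[0,0,0],"claw":80},
  {"translation":[0,0,0],"rotation":[0,0,0],"claw":80},
])

```text
clock: 28.95
tool_pos: [0.5647, -0.054, 0.1335]
orientation: [179.9, 45.0, -87.6]
force: [0.3, 0.5, 0.2]
opening: 0.0735
gripper_force: 0.0
```

Call:
arm_command([
  {"translation":[0,0,0],"rotation":[0,0,0],"claw":80},
  {"translation":[0,0,-20],"rotation":[0,0,0],"claw":80},
  {"translation":[0,0,-55],"rotation":[0,0,0],"claw":80},
  {"translation":[0,0,-100],"rotation":[0,0,0],"claw":80},
])

```text
clock: 29.35
tool_pos: [0.5672, -0.1242, 0.2042]
orientation: [179.7, 45.1, -87.6]
force: [1.3, 0.1, 0.5]
opening: 0.0802
gripper_force: 0.0
```

Call:
arm_command([
  {"translation":[-45,0,-10],"rotation":[0,0,0],"claw":87},
  {"translation":[-90,0,-20],"rotation":[0,0,0],"claw":87},
  {"translation":[-135,0,-20],"rotation":[0,0,0],"claw":87},
  {"translation":[-180,0,-20],"rotation":[0,0,0],"claw":87},
  {"translation":[-205,0,-20],"rotation":[0,0,0],"claw":87},
])

```text
clock: 29.85
tool_pos: [0.5624, 0.0078, 0.3668]
orientation: [-179.7, 45.0, -87.3]
force: [0.8, -0.8, -0.6]
opening: 0.0867
gripper_force: 0.0
```

Run:
```python
from meas import *
parked("13"); print(ctrl.get_obs()["tool_pos"])
```

```text
top [ 0.562  -0.0084  0.0915] [-0.053 -0.697  0.716] 191 0.69 yaw -94.4 pitch 45.7
scene [ 0.5643 -0.0094  0.0905] [ 0.028 -0.712  0.702] 294 0.41 yaw -87.7 pitch 44.6
[0.56257124 0.00786238 0.36743521]
```

Call:
arm_command([
  {"translation":[0,0,0],"rotation":[0,1.6,0],"claw":87},
  {"translation":[0,0,0],"rotation":[0,3.2,0],"claw":87},
  {"translation":[0,0,0],"rotation":[0,4.8,0],"claw":87},
  {"translation":[0,0,0],"rotation":[0,6.4,0],"claw":87},
  {"translation":[0,0,0],"rotation":[0,8,0],"claw":87},
])

```text
clock: 30.45
tool_pos: [0.563, 0.0054, 0.3641]
orientation: [-179.9, 4.7, -87.5]
force: [0.1, -1.1, -0.5]
opening: 0.0867
gripper_force: 0.0
```

Call:
arm_command([
  {"translation":[0,0,0],"rotation":[0,1.6,0],"claw":87},
  {"translation":[0,0,0],"rotation":[0,3.2,0],"claw":87},
  {"translation":[0,0,0],"rotation":[0,4.8,0],"claw":87},
  {"translation":[0,0,0],"rotation":[0,6.4,0],"claw":87},
  {"translation":[0,0,0],"rotation":[0,8,0],"claw":87},
])

```text
clock: 30.95
tool_pos: [0.5627, 0.0063, 0.3637]
orientation: [180.0, -35.3, -87.4]
force: [0.8, -0.9, -0.5]
opening: 0.0868
gripper_force: 0.0
```

Call:
arm_command([
  {"translation":[0,0,0],"rotation":[0,1.6,0],"claw":87},
  {"translation":[0,0,0],"rotation":[0,2,0],"claw":87},
  {"translation":[0,0,0],"rotation":[0,2,0],"claw":87},
])

```text
clock: 31.25
tool_pos: [0.5622, 0.0065, 0.3611]
orientation: [179.5, -45.2, -87.1]
force: [0.3, 0.1, 0.5]
opening: 0.0871
gripper_force: 0.0
```

Run:
```python
from meas import *
snap("scene","scene14"); rest("scene14","scene14") if 0 else None
print(ctrl.get_obs()["joint_pos"].round(1))
move([.5639,-.0229,.0771],[180,-45,-87.1])
```

```text
[ 43.   14.1 -14.7  32.5 -93.6 -48. ]
trans [-181.    -1.2  222.3] rot [ 0.08  0.   -0.03]
```

Call:
arm_command([
  {"translation":[-45,-1,20],"rotation":[0.08,0,0],"claw":87},
  {"translation":[-85,-1,40],"rotation":[0.08,0,0],"claw":87},
  {"translation":[-125,-1,65],"rotation":[0.08,0,0],"claw":87},
  {"translation":[-160,-1,95],"rotation":[0.08,0,0],"claw":87},
  {"translation":[-181,-1,125],"rotation":[0.08,0,0],"claw":87},
])

```text
clock: 31.8
tool_pos: [0.562, 0.0461, 0.1456]
orientation: [-179.6, -44.8, -87.6]
force: [0.3, 0.5, -0.6]
opening: 0.0872
gripper_force: 0.0
```

Call:
arm_command([
  {"translation":[0,0,25],"rotation":[0,0,0],"claw":87},
  {"translation":[0,0,50],"rotation":[0,0,0],"claw":87},
  {"translation":[0,0,75],"rotation":[0,0,0],"claw":87},
  {"translation":[0,0,97],"rotation":[0,0,0],"claw":87},
  {"translation":[0,0,97],"rotation":[0,0,0],"claw":80},
])

```text
clock: 32.3
tool_pos: [0.5642, -0.0258, 0.0778]
orientation: [-179.8, -44.9, -87.7]
force: [-0.0, 0.0, 0.8]
opening: 0.0833
gripper_force: 0.0
```

Call:
arm_command([
  {"translation":[0,0,0],"rotation":[0,0,0],"claw":28},
  {"translation":[0,0,0],"rotation":[0,0,0],"claw":28},
  {"translation":[0,0,0],"rotation":[0,0,0],"claw":28},
  {"translation":[0,0,0],"rotation":[0,0,0],"claw":28},
  {"translation":[0,0,0],"rotation":[0,0,0],"claw":28},
])

```text
clock: 32.8
tool_pos: [0.5652, -0.0223, 0.0786]
orientation: [-179.7, -45.0, -87.4]
force: [0.9, 0.0, 0.1]
opening: 0.0454
gripper_force: 0.0
```

Call:
arm_command([
  {"translation":[0,0,0],"rotation":[0,0,0],"claw":28},
  {"translation":[0,0,0],"rotation":[0,0,0],"claw":28},
  {"translation":[0,0,0],"rotation":[0,0,0],"claw":28},
  {"translation":[0,0,0],"rotation":[0,0,0],"claw":28},
  {"translation":[0,0,0],"rotation":[0,0,0],"claw":28},
])

```text
clock: 33.3
tool_pos: [0.5651, -0.0227, 0.0782]
orientation: [-179.7, -45.0, -87.4]
force: [0.3, 0.7, -0.9]
opening: 0.0332
gripper_force: 26.6
```

Call:
arm_command([
  {"translation":[0,0,-4],"rotation":[0,0,0],"claw":28},
  {"translation":[0,0,-8],"rotation":[0,0,0],"claw":28},
  {"translation":[0,0,-14],"rotation":[0,0,0],"claw":28},
  {"translation":[0,0,-20],"rotation":[0,0,0],"claw":28},
  {"translation":[0,0,-20],"rotation":[0,0,0],"claw":28},
])

```text
clock: 33.8
tool_pos: [0.5648, -0.0076, 0.093]
orientation: [-179.6, -44.9, -87.5]
force: [-0.1, -0.5, -3.0]
opening: 0.033
gripper_force: 26.5
```

Run:
```python
from meas import *
o=ctrl.get_obs();print(o["tool_pos"],o["opening"],o["gripper_force"],o["force"],o["moment"])
```

```text
[ 0.56484851 -0.00755554  0.09304506] 0.03297606014249433 26.455918550491333 [-0.10333936 -0.48125067 -3.02673666] [2.87649569 0.28001792 0.07826775]
```

Call:
arm_command([
  {"translation":[0,0,-25],"rotation":[0,0,0],"claw":28},
  {"translation":[15,0,-60],"rotation":[0,0,0],"claw":28},
  {"translation":[45,0,-90],"rotation":[0,0,0],"claw":28},
  {"translation":[75,0,-120],"rotation":[0,0,0],"claw":28},
  {"translation":[100,0,-145],"rotation":[0,0,0],"claw":28},
])

```text
clock: 34.3
tool_pos: [0.5619, 0.0233, 0.2678]
orientation: [-179.6, -44.9, -87.5]
force: [1.5, 0.3, -2.3]
opening: 0.0331
gripper_force: 26.5
```

Call:
arm_command([
  {"translation":[0,0,0],"rotation":[0,-1,0],"claw":28},
  {"translation":[0,0,0],"rotation":[0,-2.4,0],"claw":28},
  {"translation":[0,0,0],"rotation":[0,-3.9,0],"claw":28},
  {"translation":[0,0,0],"rotation":[0,-5.4,0],"claw":28},
  {"translation":[0,0,0],"rotation":[0,-7,0],"claw":28},
])

```text
clock: 34.8
tool_pos: [0.5619, 0.0238, 0.2665]
orientation: [-179.7, -9.7, -87.2]
force: [-0.3, -1.3, -2.1]
opening: 0.0326
gripper_force: 26.3
```

Call:
arm_command([
  {"translation":[0,0,0],"rotation":[0,-1,0],"claw":28},
  {"translation":[0,0,0],"rotation":[0,-2,0],"claw":28},
  {"translation":[0,0,0],"rotation":[0,-2,0],"claw":28},
])

```text
clock: 35.1
tool_pos: [0.562, 0.0215, 0.2667]
orientation: [-179.7, 0.2, -87.4]
force: [0.3, -0.5, -2.1]
opening: 0.033
gripper_force: 26.4
```

Run:
```python
from meas import *
print(ctrl.get_obs()["tool_pos"],ctrl.get_obs()["orientation"],ctrl.get_obs()["opening"])
move([.624,-.2696,.16],[180,0,-88.5])
```

```text
[0.5619909  0.02152105 0.26665972] [-179.71592143    0.19938118  -87.41146098] 0.03302866537365163
trans [294.  -48.3 105.9] rot [-0.06  0.04  0.22]
```

Call:
arm_command([
  {"translation":[35,-6,5],"rotation":[-0.05,0,0.1],"claw":28},
  {"translation":[80,-13,10],"rotation":[-0.05,0,0.2],"claw":28},
  {"translation":[125,-20,15],"rotation":[-0.05,0,0.2],"claw":28},
  {"translation":[165,-27,20],"rotation":[-0.05,0,0.2],"claw":28},
  {"translation":[205,-34,25],"rotation":[-0.05,0,0.2],"claw":28},
])

```text
clock: 35.6
tool_pos: [0.6057, -0.1814, 0.24]
orientation: [179.8, -0.1, -88.2]
force: [1.7, 0.5, -1.8]
opening: 0.0331
gripper_force: 26.4
```

Call:
arm_command([
  {"translation":[35,-6,20],"rotation":[0,0,0],"claw":28},
  {"translation":[70,-11,40],"rotation":[0,0,0],"claw":28},
  {"translation":[89,-15,60],"rotation":[0,0,0],"claw":28},
  {"translation":[89,-15,80],"rotation":[0,0,0],"claw":28},
  {"translation":[89,-15,80],"rotation":[0,0,0],"claw":28},
])

```text
clock: 36.1
tool_pos: [0.6211, -0.2681, 0.1563]
orientation: [179.5, 0.1, -88.3]
force: [-0.0, 1.3, -2.8]
opening: 0.033
gripper_force: 26.4
```

```bash
cat >> meas.py <<'E'
def held(tag,cx,cy,cz):
    im,d=snap("scene",tag); im,P,d=load("scene",tag); Q=P[(d>0)&(abs(P[...,0]-cx)<.04)&(P[...,2]>cz-.03)&(P[...,2]<cz+.035)]
    for y in np.arange(cy-.11,cy+.08,.01):
        q=Q[(Q[:,1]>y)&(Q[:,1]<y+.01)]
        if len(q)>3: print(f"{y-cy:.3f}: z{q[:,2].max():.4f} x{q[:,0].max():.4f}",end=" | ")
    print()
E
python3 - <<'E'
from meas import *
held("scene15",.624,-.2696,.178)
move([.624,-.2696,.043],[180,0,-88.5])
E
```

```text
-0.100: z0.1948 x0.6448 | -0.090: z0.1953 x0.6452 | -0.080: z0.1958 x0.6444 | -0.070: z0.1963 x0.6439 | -0.060: z0.1965 x0.6443 | -0.050: z0.1826 x0.6407 | -0.040: z0.1941 x0.6423 | -0.030: z0.1954 x0.6427 | -0.020: z0.2125 x0.6545 | -0.010: z0.2128 x0.6561 | 0.000: z0.1931 x0.6411 | 
trans [  1.6  -2.3 115.7] rot [0.07 0.   0.05]
```

Call:
arm_command([
  {"translation":[1.5,-2,30],"rotation":[0.05,0,0],"claw":28},
  {"translation":[1.5,-2,60],"rotation":[0.05,0,0],"claw":28},
  {"translation":[1.5,-2,85],"rotation":[0.05,0,0],"claw":28},
  {"translation":[1.5,-2,98],"rotation":[0.05,0,0],"claw":28},
  {"translation":[1.5,-2,104],"rotation":[0.05,0,0],"claw":28},
])

```text
clock: 36.65
tool_pos: [0.6258, -0.2693, 0.0567]
orientation: [-179.8, -0.0, -88.2]
force: [0.3, -0.0, -1.9]
opening: 0.033
gripper_force: 26.4
```

Call:
arm_command([
  {"translation":[0,0,4],"rotation":[0,0,0],"claw":28},
  {"translation":[0,0,7],"rotation":[0,0,0],"claw":28},
  {"translation":[0,0,10],"rotation":[0,0,0],"claw":28},
  {"translation":[0,0,10],"rotation":[0,0,0],"claw":28},
])

```text
clock: 37.05
tool_pos: [0.6259, -0.2701, 0.0471]
orientation: [-179.8, 0.0, -88.2]
force: [-0.8, -1.5, -1.7]
opening: 0.033
gripper_force: 26.4
```

Run:
```python
from meas import *
o=ctrl.get_obs();print(o["tool_pos"],o["force"],o["moment"],o["opening"])
held("scene16",.624,-.2696,.062)
```

```text
[ 0.62586449 -0.27005382  0.047109  ] [-0.76013587 -1.53833464 -1.69139028] [ 0.05720476  0.1410855  -0.03930498] 0.03299693241290036
-0.100: z0.0861 x0.6497 | -0.090: z0.0868 x0.6496 | -0.080: z0.0871 x0.6491 | -0.070: z0.0875 x0.6487 | -0.060: z0.0882 x0.6484 | -0.050: z0.0736 x0.6483 | -0.040: z0.0856 x0.6466 | -0.030: z0.0866 x0.6472 | -0.020: z0.0963 x0.6591 | -0.010: z0.0969 x0.6590 |
```

Call:
arm_command([
  {"translation":[0,1.5,1.5],"rotation":[0,0,0],"claw":28},
  {"translation":[0,1.5,3],"rotation":[0,0,0],"claw":28},
  {"translation":[0,1.5,4.5],"rotation":[0,0,0],"claw":28},
  {"translation":[0,1.5,4.5],"rotation":[0,0,0],"claw":28},
])

```text
clock: 37.5
tool_pos: [0.6248, -0.2701, 0.0434]
orientation: [-179.7, -0.0, -88.2]
force: [-1.2, 2.5, 4.3]
opening: 0.0333
gripper_force: 27.8
```

Call:
arm_command([
  {"translation":[0,0,0],"rotation":[0,0,0],"claw":38},
  {"translation":[0,0,0],"rotation":[0,0,0],"claw":46},
  {"translation":[0,0,0],"rotation":[0,0,0],"claw":52},
  {"translation":[0,0,0],"rotation":[0,0,0],"claw":56},
  {"translation":[0,0,0],"rotation":[0,0,0],"claw":56},
])

```text
clock: 38.0
tool_pos: [0.6241, -0.2701, 0.0421]
orientation: [-179.8, 0.0, -88.2]
force: [0.7, 0.5, -0.3]
opening: 0.0554
gripper_force: 0.0
```

Call:
arm_command([
  {"translation":[0,0,-15],"rotation":[0,0,0],"claw":56},
  {"translation":[0,0,-50],"rotation":[0,0,0],"claw":56},
  {"translation":[0,0,-95],"rotation":[0,0,0],"claw":56},
  {"translation":[0,0,-145],"rotation":[0,0,0],"claw":80},
  {"translation":[0,0,-195],"rotation":[0,0,0],"claw":87},
])

```text
clock: 38.5
tool_pos: [0.6231, -0.2702, 0.2406]
orientation: [-179.8, -0.0, -88.2]
force: [0.6, 0.7, 0.4]
opening: 0.0668
gripper_force: 0.0
```

Call:
arm_command([
  {"translation":[0,0,-45],"rotation":[0,0,0],"claw":87},
  {"translation":[-45,0,-90],"rotation":[0,0,0],"claw":87},
  {"translation":[-90,0,-105],"rotation":[0,0,0],"claw":87},
])

```text
clock: 38.8
tool_pos: [0.6208, -0.1903, 0.343]
orientation: [-179.5, -0.1, -88.4]
force: [1.2, 1.2, -0.0]
opening: 0.086
gripper_force: 0.0
```

Run:
```python
from meas import *
snap("scene","scene17"); laid("scene17",.625,-.2706)
print(ctrl.get_obs()["joint_pos"].round(1)); move([.3926,.261,.34],[180,0,-45])
# green stripe angle from first pictures
for n in("top","scene"):
    im,P,d=load(n,n+"0"); g=im.astype(int).min(-1)
    for nm,c in(("green",(.3926,.261)),("yellow",(.6316,.2529)),("red",(.552,.256))):
        m=(d>0)&(np.hypot(P[...,0]-c[0],P[...,1]-c[1])<.027)&(P[...,2]>.174)&(g>150); Q=P[m]
        if len(Q)>5: w,V=np.linalg.eigh(np.cov(Q[:,:2].T)); v=V[:,1]; print(n,nm,len(Q),np.degrees(np.arctan2(v[1],v[0]))%180,Q.mean(0).round(4))
```

```text
-0.100: z0.0862 x0.6478 | -0.090: z0.0861 x0.6483 | -0.080: z0.0859 x0.6480 | -0.070: z0.0866 x0.6476 | -0.060: z0.0864 x0.6476 | -0.050: z0.0729 x0.6489 | -0.040: z0.0834 x0.6480 | -0.030: z0.0835 x0.6461 | -0.020: z0.0835 x0.6459 | -0.010: z0.0839 x0.6460 | 0.000: z0.0848 x0.6456 | 0.010: z0.0853 x0.6454 | 0.020: z0.0836 x0.6446 | 0.030: z0.0838 x0.6447 | 0.040: z0.0723 x0.6460 | 0.050: z0.0723 x0.6428 | 0.060: z0.0717 x0.6416 | 0.070: z0.0727 x0.6320 | 
barrel [ 0.6244 -0.2706  0.0621] [ 0.025 -1.     0.001] 950 0.600002720611597
[  0.7  14.6  11.   -0.  -85.6   1.1]
trans [-452.3  214.9    3.4] rot [-0.14 -0.06 -8.63]
top green 55 42.00330176758118 [0.3916 0.2638 0.181 ]
top yellow 47 50.80268315909417 [0.631  0.2556 0.1809]
top red 51 55.19723632031761 [0.5514 0.2584 0.181 ]
scene green 34 47.166365162890244 [0.3932 0.264  0.1803]
scene yellow 35 53.16279474911392 [0.632  0.2536 0.1806]
scene red 32 57.45202356035558 [0.553  0.2573 0.1807]
```

Call:
arm_command([
  {"translation":[-42,20,0],"rotation":[-0.1,0,0],"claw":87},
  {"translation":[-84,40,0],"rotation":[-0.1,0,0],"claw":87},
  {"translation":[-126,60,0],"rotation":[-0.1,0,0],"claw":87},
  {"translation":[-168,80,0],"rotation":[-0.1,0,0],"claw":87},
  {"translation":[-210,100,0],"rotation":[-0.1,0,0],"claw":87},
])

```text
clock: 39.35
tool_pos: [0.5129, 0.0187, 0.339]
orientation: [179.8, 0.0, -88.2]
force: [0.8, 0.1, 0.5]
opening: 0.0871
gripper_force: 0.0
```

Call:
arm_command([
  {"translation":[-42,20,0],"rotation":[0,0,0],"claw":87},
  {"translation":[-84,40,0],"rotation":[0,0,0],"claw":87},
  {"translation":[-126,60,0],"rotation":[0,0,0],"claw":87},
  {"translation":[-168,80,0],"rotation":[0,0,0],"claw":87},
  {"translation":[-210,100,0],"rotation":[0,0,0],"claw":87},
])

```text
clock: 39.85
tool_pos: [0.4064, 0.2255, 0.3399]
orientation: [179.8, 0.1, -88.2]
force: [1.6, 0.8, -0.4]
opening: 0.0875
gripper_force: 0.0
```

Call:
arm_command([
  {"translation":[-32,15,0],"rotation":[0,0,0],"claw":87},
  {"translation":[-32,15,0],"rotation":[0,0,-1.65],"claw":87},
  {"translation":[-32,15,0],"rotation":[0,0,-3.3],"claw":87},
  {"translation":[-32,15,0],"rotation":[0,0,-4.9],"claw":87},
  {"translation":[-32,15,0],"rotation":[0,0,-6.5],"claw":87},
])

```text
clock: 40.35
tool_pos: [0.3915, 0.2558, 0.3396]
orientation: [179.8, 0.2, -55.4]
force: [0.8, 0.4, -0.1]
opening: 0.087
gripper_force: 0.0
```

Call:
arm_command([
  {"translation":[0,0,0],"rotation":[0,0,-1.6],"claw":87},
  {"translation":[0,0,0],"rotation":[0,0,-2.1],"claw":87},
  {"translation":[0,0,0],"rotation":[0,0,-2.1],"claw":87},
])

```text
clock: 40.65
tool_pos: [0.3917, 0.2557, 0.3395]
orientation: [179.9, 0.2, -45.2]
force: [1.2, 0.2, -0.9]
opening: 0.0873
gripper_force: 0.0
```

Run:
```python
from meas import *
print(ctrl.get_obs()["joint_pos"].round(1)); move([.3928,.2615,.147],[180,0,-45.5])
```

```text
[ 57.1  -3.1  -9.7  -0.2 -83.4 -12.3]
trans [ -2.6  -5.4 192.5] rot [0.03 0.04 0.06]
```

Call:
arm_command([
  {"translation":[-2.5,-5.5,50],"rotation":[0,0,0],"claw":87},
  {"translation":[-2.5,-5.5,95],"rotation":[0,0,0],"claw":87},
  {"translation":[-2.5,-5.5,140],"rotation":[0,0,0],"claw":87},
  {"translation":[-2.5,-5.5,175],"rotation":[0,0,0],"claw":87},
  {"translation":[-2.5,-5.5,193],"rotation":[0,0,0],"claw":87},
])

```text
clock: 41.15
tool_pos: [0.3918, 0.2601, 0.143]
orientation: [179.6, 0.2, -45.4]
force: [0.4, 0.3, 0.7]
opening: 0.0873
gripper_force: 0.0
```

Call:
arm_command([
  {"translation":[0,0,0],"rotation":[0,0,0],"claw":30},
  {"translation":[0,0,0],"rotation":[0,0,0],"claw":30},
  {"translation":[0,0,0],"rotation":[0,0,0],"claw":30},
  {"translation":[0,0,0],"rotation":[0,0,0],"claw":30},
  {"translation":[0,0,0],"rotation":[0,0,0],"claw":30},
])

```text
clock: 41.65
tool_pos: [0.3933, 0.262, 0.1464]
orientation: [179.9, 0.2, -45.2]
force: [-1.0, -0.2, 0.0]
opening: 0.0528
gripper_force: 0.0
```

Call:
arm_command([
  {"translation":[0,0,0],"rotation":[0,0,0],"claw":30},
  {"translation":[0,0,0],"rotation":[0,0,0],"claw":30},
  {"translation":[0,0,0],"rotation":[0,0,0],"claw":30},
  {"translation":[0,0,0],"rotation":[0,0,0],"claw":30},
])

```text
clock: 42.05
tool_pos: [0.3932, 0.2618, 0.1458]
orientation: [179.8, 0.2, -45.2]
force: [-0.3, 0.2, 4.3]
opening: 0.0396
gripper_force: 29.8
```

Call:
arm_command([
  {"translation":[0,0,0],"rotation":[0,0,1],"claw":30},
  {"translation":[0,0,0],"rotation":[0,0,2],"claw":30},
  {"translation":[0,0,0],"rotation":[0,0,3],"claw":30},
  {"translation":[0,0,0],"rotation":[0,0,4],"claw":30},
  {"translation":[0,0,0],"rotation":[0,0,4.6],"claw":30},
])

```text
clock: 42.55
tool_pos: [0.3931, 0.2615, 0.1458]
orientation: [179.7, 0.1, -68.4]
force: [-1.2, -0.2, 3.5]
opening: 0.0393
gripper_force: 29.8
```

Call:
arm_command([
  {"translation":[0,0,0],"rotation":[0,0,1],"claw":30},
  {"translation":[0,0,0],"rotation":[0,0,2],"claw":30},
  {"translation":[0,0,0],"rotation":[0,0,3],"claw":30},
  {"translation":[0,0,0],"rotation":[0,0,4],"claw":30},
  {"translation":[0,0,0],"rotation":[0,0,4.5],"claw":30},
])

```text
clock: 43.05
tool_pos: [0.3931, 0.2617, 0.1458]
orientation: [179.7, 0.0, -90.9]
force: [-0.9, -0.1, 2.8]
opening: 0.0393
gripper_force: 29.8
```

Call:
arm_command([
  {"translation":[0,0,0],"rotation":[0,0,0],"claw":30},
  {"translation":[0,0,0],"rotation":[0,0,0],"claw":30},
  {"translation":[0,0,-5],"rotation":[0,0,0],"claw":30},
  {"translation":[0,0,-10],"rotation":[0,0,0],"claw":30},
])

```text
clock: 43.45
tool_pos: [0.3925, 0.2611, 0.1552]
orientation: [179.6, -0.1, -90.7]
force: [-0.3, 0.1, -2.0]
opening: 0.0397
gripper_force: 29.8
```

Run:
```python
from h import *
o=ctrl.get_obs(); print({k:np.round(o[k],3) for k in ("tool_pos","orientation","force","moment","opening","joint_pos")})
```

```text
{'tool_pos': array([0.393, 0.261, 0.155]), 'orientation': array([ 1.79645e+02, -6.20000e-02, -9.07030e+01]), 'force': array([-0.339,  0.121, -2.011]), 'moment': array([0.134, 0.136, 0.037]), 'opening': np.float64(0.04), 'joint_pos': array([ 57.388,   3.405, -27.446,  -0.312, -59.389, -57.932])}
```

Call:
arm_command([
  {"translation":[0,0,-20],"rotation":[0,0,0],"claw":30},
  {"translation":[0,0,-50],"rotation":[0,0,0],"claw":30},
  {"translation":[0,0,-90],"rotation":[0,0,0],"claw":30},
  {"translation":[0,0,-135],"rotation":[0,0,0],"claw":30},
  {"translation":[0,0,-182],"rotation":[0,0,0],"claw":30},
])

```text
clock: 43.95
tool_pos: [0.3933, 0.2609, 0.3389]
orientation: [179.7, -0.1, -90.7]
force: [0.9, 1.7, -2.0]
opening: 0.0394
gripper_force: 29.8
```

Call:
arm_command([
  {"translation":[25,-20,0],"rotation":[0,0,0],"claw":30},
  {"translation":[55,-45,0],"rotation":[0,0,0],"claw":30},
  {"translation":[85,-70,0],"rotation":[0,0,0],"claw":30},
  {"translation":[115,-95,0],"rotation":[0,0,0],"claw":30},
])

```text
clock: 44.35
tool_pos: [0.4878, 0.1442, 0.3371]
orientation: [179.7, 0.0, -90.7]
force: [0.9, -0.2, -2.5]
opening: 0.0394
gripper_force: 29.8
```

Call:
arm_command([
  {"translation":[35,-28,0],"rotation":[0,0,0],"claw":30},
  {"translation":[65,-53,0],"rotation":[0,0,0],"claw":30},
  {"translation":[91,-75,0],"rotation":[0,0,0],"claw":30},
  {"translation":[91,-75,0],"rotation":[0,0,0],"claw":30},
])

```text
clock: 44.75
tool_pos: [0.5626, 0.0505, 0.3353]
orientation: [179.6, -0.1, -90.9]
force: [0.1, 1.3, -3.3]
opening: 0.0395
gripper_force: 29.8
```

Call:
arm_command([
  {"translation":[0,0,0],"rotation":[0,-1.5,-0.1],"claw":30},
  {"translation":[0,0,0],"rotation":[-0.05,-3.1,-0.2],"claw":30},
  {"translation":[0,0,0],"rotation":[-0.1,-4.7,-0.35],"claw":30},
  {"translation":[0,0,0],"rotation":[-0.1,-6.3,-0.45],"claw":30},
  {"translation":[0,0,0],"rotation":[-0.1,-7.9,-0.55],"claw":30},
])

```text
clock: 45.25
tool_pos: [0.5615, 0.0537, 0.3383]
orientation: [-179.5, 39.8, -87.6]
force: [-0.2, 0.4, -3.2]
opening: 0.0396
gripper_force: 29.8
```

Call:
arm_command([
  {"translation":[0,0,0],"rotation":[0,-1.1,0],"claw":30},
  {"translation":[0,0,0],"rotation":[0,-1.1,0],"claw":30},
  {"translation":[0,0,0],"rotation":[0,-1.1,0],"claw":30},
])

```text
clock: 45.55
tool_pos: [0.5614, 0.0525, 0.336]
orientation: [-179.9, 44.9, -88.0]
force: [0.4, -0.3, -1.3]
opening: 0.0397
gripper_force: 29.8
```

Run:
```python
from meas import *
snap("top","top18"); snap("scene","scene18"); rest("top18","scene18")
print(ctrl.get_obs()["tool_pos"].round(4),ctrl.get_obs()["opening"])
move([.565,-.0515,.133],[180,45,-87.3])
```

```text
top base [537.4  62.7] [100.5  91. ] yaw -87.8 n 2468
  band 0.055 0.08 70 x [-0.0043  0.0045  0.0132] y [-0.0216  0.0032  0.0203] z [0.0552 0.0613 0.0684]
scene base [540.4  31.5] [102.1 154.2] yaw -87.3 n 2143
  band 0.055 0.08 222 x [-0.0323  0.0478  0.0512] y [-0.0181  0.0027  0.0201] z [0.0556 0.064  0.0785]
  band 0.1 0.14 214 x [0.0271 0.041  0.0509] y [-0.0188  0.0011  0.0202] z [0.1005 0.1146 0.1273]
[0.5613 0.054  0.3374] 0.039773680965853035
trans [219.    0.9  70.3] rot [-0.13 -0.02 -0.06]
```

Run:
```python
from meas import *
move([.541,-.011,.132],[180,45,-87.3])
im=np.load("pics/scene18.npz")["im"][120:330,180:400]
cv2.imwrite("pics/c18.png",cv2.resize(im,None,fx=2.5,fy=2.5,interpolation=cv2.INTER_CUBIC)[...,::-1])
```

```text
trans [190.4  23.4 100.1] rot [-0.13 -0.02 -0.06]
```

View pics/c18.png

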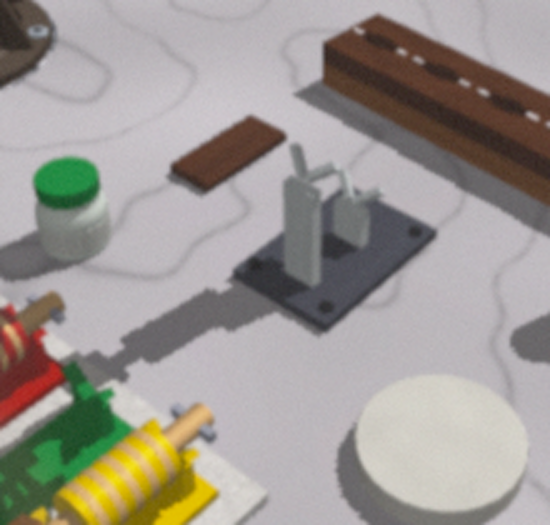

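Call:
arm_command([
  {"translation":[15,8,35],"rotation":[-0.13,0,-0.05],"claw":30},
  {"translation":[40,16,65],"rotation":[-0.13,0,-0.05],"claw":30},
  {"translation":[75,23,95],"rotation":[-0.13,0,-0.05],"claw":30},
  {"translation":[115,23,100],"rotation":[-0.13,0,-0.05],"claw":30},
  {"translation":[150,23,100],"rotation":[-0.13,0,-0.05],"claw":30},
])

```text
clock: 46.15
tool_pos: [0.5393, 0.0189, 0.1591]
orientation: [179.9, 44.9, -87.2]
force: [0.7, 0.4, -1.9]
opening: 0.0396
gripper_force: 29.8
```

Run:
```python
from meas import *
snap("scene","scene19"); im,P,d=load("scene","scene19")
rest("scene19","scene19") if 0 else None
move([.541,-.011,.132],[180,45,-87.3])
```

```text
trans [34.8 -1.6 -2.6] rot [ 0.07 -0.02 -0.05]
```

Call:
arm_command([
  {"translation":[10,-1.5,-2],"rotation":[0.05,0,-0.05],"claw":30},
  {"translation":[18,-1.5,-2],"rotation":[0.05,0,-0.05],"claw":30},
  {"translation":[24,-1.5,-2],"rotation":[0.05,0,-0.05],"claw":30},
  {"translation":[29,-1.5,-2],"rotation":[0.05,0,-0.05],"claw":30},
  {"translation":[29,-1.5,-2],"rotation":[0.05,0,-0.05],"claw":30},
])

```text
clock: 46.7
tool_pos: [0.5425, -0.0046, 0.1407]
orientation: [-179.7, 45.0, -87.1]
force: [-0.4, 0.2, -1.9]
opening: 0.0398
gripper_force: 29.9
```

```bash
sed -i 's/def parked(t):/def parked(t,c0=(.563,-.01,.09)):/; s/n+t,(.563,-.01,.09,.035/n+t,(*c0,.035/' meas.py
python3 - <<'E'
from meas import *
parked("20",(.5395,.0316,.0905)); o=ctrl.get_obs(); print(o["force"],o["moment"],o["tool_pos"])
move([.541,-.011,.132],[180,45,-87.3])
E
```

```text
top [0.5407 0.0368 0.0951] [ 0.012 -0.669  0.744] 200 0.56 yaw -88.9 pitch 48.0
scene [0.5418 0.0363 0.0946] [ 0.021 -0.665  0.746] 241 0.44 yaw -88.2 pitch 48.3
[ 0.54326317  0.92696512 -1.36899048] [-2.87900806e+00 -1.37100083e-03  2.40610682e-02] [ 0.54256653 -0.00437051  0.14103674]
trans [11.   1.9  1.8] rot [-0.05 -0.    0.02]
```

Call:
arm_command([
  {"translation":[3,2,1],"rotation":[0,0,0],"claw":30},
  {"translation":[6,2,1],"rotation":[0,0,0],"claw":30},
  {"translation":[9,2,1],"rotation":[0,0,0],"claw":30},
  {"translation":[11,2,1],"rotation":[0,0,0],"claw":30},
  {"translation":[11,2,1],"rotation":[0,0,0],"claw":30},
])

```text
clock: 47.3
tool_pos: [0.5408, -0.0114, 0.1323]
orientation: [-179.7, 45.1, -87.2]
force: [-0.4, 0.7, 1.8]
opening: 0.0394
gripper_force: 29.9
```

Run:
```python
from meas import *
parked("21",(.5395,.0316,.0905)); o=ctrl.get_obs(); print(o["force"],o["moment"],o["tool_pos"])
```

```text
top [0.5383 0.0321 0.091 ] [ 0.021 -0.707  0.707] 271 0.68 yaw -88.3 pitch 45.0
scene [0.5397 0.0315 0.0904] [ 0.021 -0.704  0.71 ] 255 0.43 yaw -88.3 pitch 45.2
[-0.0889141   1.93795927  0.90894668] [-1.38040417  0.31722943  0.20351057] [ 0.5407835  -0.01142036  0.13228197]
```

Seated. I'll release it and go round for the regrip.

Call:
arm_command([
  {"translation":[0,0,0],"rotation":[0,0,0],"claw":50},
  {"translation":[0,0,0],"rotation":[0,0,0],"claw":60},
  {"translation":[0,0,0],"rotation":[0,0,0],"claw":70},
  {"translation":[0,0,0],"rotation":[0,0,0],"claw":80},
  {"translation":[0,0,0],"rotation":[0,0,0],"claw":80},
])

```text
clock: 47.9
tool_pos: [0.5408, -0.0118, 0.1322]
orientation: [-179.7, 45.0, -87.2]
force: [-0.4, 0.3, -0.4]
opening: 0.0737
gripper_force: 0.0
```

Call:
arm_command([
  {"translation":[0,0,0],"rotation":[0,0,0],"claw":80},
  {"translation":[0,0,-20],"rotation":[0,0,0],"claw":80},
  {"translation":[0,0,-55],"rotation":[0,0,0],"claw":80},
  {"translation":[0,0,-100],"rotation":[0,0,0],"claw":80},
])

```text
clock: 48.3
tool_pos: [0.543, -0.0819, 0.2029]
orientation: [-179.9, 45.1, -87.2]
force: [1.4, 0.1, -0.0]
opening: 0.0801
gripper_force: 0.0
```

Call:
arm_command([
  {"translation":[-45,0,-10],"rotation":[0,0,0],"claw":87},
  {"translation":[-90,0,-20],"rotation":[0,0,0],"claw":87},
  {"translation":[-135,0,-20],"rotation":[0,0,0],"claw":87},
  {"translation":[-180,0,-20],"rotation":[0,0,0],"claw":87},
  {"translation":[-205,0,-20],"rotation":[0,0,0],"claw":87},
])

```text
clock: 48.8
tool_pos: [0.5371, 0.0501, 0.3655]
orientation: [-179.3, 45.0, -86.8]
force: [0.1, -0.3, -1.1]
opening: 0.0868
gripper_force: 0.0
```

Call:
arm_command([
  {"translation":[0,0,0],"rotation":[0,1.6,0],"claw":87},
  {"translation":[0,0,0],"rotation":[0,3.2,0],"claw":87},
  {"translation":[0,0,0],"rotation":[0,4.8,0],"claw":87},
  {"translation":[0,0,0],"rotation":[0,6.4,0],"claw":87},
  {"translation":[0,0,0],"rotation":[0,8,0],"claw":87},
])

```text
clock: 49.3
tool_pos: [0.5377, 0.0484, 0.364]
orientation: [-179.5, 4.7, -87.3]
force: [0.0, -0.1, -1.2]
opening: 0.087
gripper_force: 0.0
```

Call:
arm_command([
  {"translation":[0,0,0],"rotation":[0,1.6,0],"claw":87},
  {"translation":[0,0,0],"rotation":[0,3.2,0],"claw":87},
  {"translation":[0,0,0],"rotation":[0,4.8,0],"claw":87},
  {"translation":[0,0,0],"rotation":[0,6.4,0],"claw":87},
  {"translation":[0,0,0],"rotation":[0,8,0],"claw":87},
])

```text
clock: 49.8
tool_pos: [0.5374, 0.0491, 0.3632]
orientation: [-179.5, -35.2, -87.6]
force: [0.1, -0.2, -0.2]
opening: 0.0869
gripper_force: 0.0
```

Call:
arm_command([
  {"translation":[0,0,0],"rotation":[0,1.6,0],"claw":87},
  {"translation":[0,0,0],"rotation":[0,2,0],"claw":87},
  {"translation":[0,0,0],"rotation":[0,2,0],"claw":87},
])

```text
clock: 50.1
tool_pos: [0.537, 0.0492, 0.3604]
orientation: [-179.9, -45.1, -87.3]
force: [-0.4, 0.9, -0.1]
opening: 0.0872
gripper_force: 0.0
```

Run:
```python
from meas import *
parked("22",(.5395,.0316,.0905))
print(ctrl.get_obs()["joint_pos"].round(1),ctrl.get_obs()["tool_pos"])
move([.540,.0182,.0771],[180,-45,-87.5])
```

```text
top [0.5386 0.0318 0.0907] [ 0.037 -0.719  0.694] 292 0.74 yaw -87.0 pitch 44.0
scene [0.5399 0.0313 0.0902] [ 0.023 -0.708  0.706] 283 0.48 yaw -88.2 pitch 44.9
[ 48.1  13.8 -14.2  30.  -96.3 -51.7] [0.53732929 0.04839523 0.362295  ]
trans [-179.6   -0.   223.6] rot [-0.05  0.03 -0.02]
```

Call:
arm_command([
  {"translation":[-45,0,20],"rotation":[0,0,0],"claw":87},
  {"translation":[-85,0,40],"rotation":[0,0,0],"claw":87},
  {"translation":[-125,0,65],"rotation":[0,0,0],"claw":87},
  {"translation":[-160,0,95],"rotation":[0,0,0],"claw":87},
  {"translation":[-180,0,125],"rotation":[0,0,0],"claw":87},
])

```text
clock: 50.7
tool_pos: [0.5368, 0.0879, 0.1452]
orientation: [-179.5, -44.7, -87.8]
force: [0.6, -0.3, 0.4]
opening: 0.0872
gripper_force: 0.0
```

Call:
arm_command([
  {"translation":[0,0,25],"rotation":[0,0,0],"claw":87},
  {"translation":[0,0,50],"rotation":[0,0,0],"claw":87},
  {"translation":[0,0,75],"rotation":[0,0,0],"claw":87},
  {"translation":[0,0,98],"rotation":[0,0,0],"claw":87},
  {"translation":[0,0,98],"rotation":[0,0,0],"claw":80},
])

```text
clock: 51.2
tool_pos: [0.539, 0.0153, 0.0768]
orientation: [-179.7, -44.9, -87.9]
force: [0.4, -1.3, -0.1]
opening: 0.0832
gripper_force: 0.0
```

Call:
arm_command([
  {"translation":[0,0,0],"rotation":[0,0,0],"claw":28},
  {"translation":[0,0,0],"rotation":[0,0,0],"claw":28},
  {"translation":[0,0,0],"rotation":[0,0,0],"claw":28},
  {"translation":[0,0,0],"rotation":[0,0,0],"claw":28},
  {"translation":[0,0,0],"rotation":[0,0,0],"claw":28},
])

```text
clock: 51.7
tool_pos: [0.5399, 0.0186, 0.0773]
orientation: [-179.6, -45.0, -87.6]
force: [-0.8, 0.3, -0.2]
opening: 0.0458
gripper_force: 0.0
```

Call:
arm_command([
  {"translation":[0,0,0],"rotation":[0,0,0],"claw":28},
  {"translation":[0,0,0],"rotation":[0,0,0],"claw":28},
  {"translation":[0,0,0],"rotation":[0,0,0],"claw":28},
  {"translation":[0,0,0],"rotation":[0,0,0],"claw":28},
  {"translation":[0,0,0],"rotation":[0,0,0],"claw":28},
])

```text
clock: 52.2
tool_pos: [0.5405, 0.0187, 0.0772]
orientation: [-179.6, -45.0, -87.6]
force: [6.1, 1.4, 1.6]
opening: 0.0336
gripper_force: 27.2
```

Call:
arm_command([
  {"translation":[0,0,-4],"rotation":[0,0,0],"claw":28},
  {"translation":[0,0,-8],"rotation":[0,0,0],"claw":28},
  {"translation":[0,0,-14],"rotation":[0,0,0],"claw":28},
  {"translation":[0,0,-20],"rotation":[0,0,0],"claw":28},
  {"translation":[0,0,-20],"rotation":[0,0,0],"claw":28},
])

```text
clock: 52.7
tool_pos: [0.5393, 0.0331, 0.0916]
orientation: [-179.6, -44.9, -87.6]
force: [-0.3, -0.8, -1.3]
opening: 0.0334
gripper_force: 26.6
```

Run:
```python
from meas import *
o=ctrl.get_obs();print(o["tool_pos"],o["opening"],o["gripper_force"],o["force"],o["moment"])
```

```text
[0.53932757 0.03313891 0.0916026 ] 0.03336938476525409 26.608068645000458 [-0.26735833 -0.83078827 -1.28648388] [2.83111563 0.2227138  0.03721349]
```

Call:
arm_command([
  {"translation":[0,0,-25],"rotation":[0,0,0],"claw":28},
  {"translation":[15,0,-60],"rotation":[0,0,0],"claw":28},
  {"translation":[45,0,-90],"rotation":[0,0,0],"claw":28},
  {"translation":[75,0,-120],"rotation":[0,0,0],"claw":28},
  {"translation":[100,0,-145],"rotation":[0,0,0],"claw":28},
])

```text
clock: 53.2
tool_pos: [0.5366, 0.0641, 0.2664]
orientation: [-179.6, -44.9, -87.6]
force: [0.1, 0.4, -1.3]
opening: 0.0336
gripper_force: 26.6
```

Call:
arm_command([
  {"translation":[0,0,0],"rotation":[0,-1,0],"claw":28},
  {"translation":[0,0,0],"rotation":[0,-2.4,0],"claw":28},
  {"translation":[0,0,0],"rotation":[0,-3.9,0],"claw":28},
  {"translation":[0,0,0],"rotation":[0,-5.4,0],"claw":28},
  {"translation":[0,0,0],"rotation":[0,-7,0],"claw":28},
])

```text
clock: 53.7
tool_pos: [0.5365, 0.0645, 0.265]
orientation: [-179.7, -9.7, -87.4]
force: [1.1, -0.9, -2.6]
opening: 0.0336
gripper_force: 26.5
```

Call:
arm_command([
  {"translation":[0,0,0],"rotation":[0,-1,0],"claw":28},
  {"translation":[0,0,0],"rotation":[0,-2,0],"claw":28},
  {"translation":[0,0,0],"rotation":[0,-2,0],"claw":28},
])

```text
clock: 54.0
tool_pos: [0.5367, 0.0624, 0.2654]
orientation: [-179.7, 0.2, -87.6]
force: [-0.2, 0.6, -2.3]
opening: 0.0333
gripper_force: 26.6
```

Run:
```python
from meas import *
print(ctrl.get_obs()["tool_pos"],ctrl.get_obs()["orientation"],ctrl.get_obs()["opening"])
move([.5465,-.273,.16],[180,0,-88.5])
```

```text
[0.53666114 0.06243291 0.26537317] [-179.69956644    0.20982048  -87.56788224] 0.03330245097376847
trans [335.9   5.  104.1] rot [-0.06  0.04  0.19]
```

Call:
arm_command([
  {"translation":[40,0,5],"rotation":[-0.05,0,0.1],"claw":28},
  {"translation":[85,1,10],"rotation":[-0.05,0,0.2],"claw":28},
  {"translation":[130,1,15],"rotation":[-0.05,0,0.2],"claw":28},
  {"translation":[175,2,20],"rotation":[-0.05,0,0.2],"claw":28},
  {"translation":[220,3,25],"rotation":[-0.05,0,0.2],"claw":28},
])

```text
clock: 54.5
tool_pos: [0.5432, -0.1573, 0.2387]
orientation: [179.9, -0.1, -88.3]
force: [1.3, 1.3, -1.4]
opening: 0.0331
gripper_force: 26.5
```

Call:
arm_command([
  {"translation":[40,1,20],"rotation":[0,0,0],"claw":28},
  {"translation":[80,2,40],"rotation":[0,0,0],"claw":28},
  {"translation":[116,2,60],"rotation":[0,0,0],"claw":28},
  {"translation":[116,2,78],"rotation":[0,0,0],"claw":28},
  {"translation":[116,2,78],"rotation":[0,0,0],"claw":28},
])

```text
clock: 55.0
tool_pos: [0.5426, -0.2719, 0.1575]
orientation: [179.5, 0.1, -88.5]
force: [0.5, 0.4, -2.5]
opening: 0.0333
gripper_force: 26.6
```

Run:
```python
from meas import *
held("scene23",.5465,-.273,.178)
move([.5465,-.273,.043],[180,0,-88.5])
```

```text
-0.100: z0.1966 x0.5664 | -0.090: z0.1973 x0.5673 | -0.080: z0.1970 x0.5660 | -0.070: z0.1974 x0.5658 | -0.060: z0.1978 x0.5664 | -0.050: z0.1845 x0.5533 | -0.040: z0.1963 x0.5644 | -0.030: z0.1974 x0.5648 | -0.020: z0.2128 x0.5776 | -0.010: z0.2123 x0.5763 | 0.000: z0.1971 x0.5767 | 0.010: z0.1906 x0.5755 | 0.020: z0.1793 x0.5633 | 0.030: z0.1773 x0.5625 | 
trans [  1.4  -3.3 116.6] rot [0.06 0.01 0.02]
```

Call:
arm_command([
  {"translation":[1.5,-1,30],"rotation":[0.05,0,0],"claw":28},
  {"translation":[1.5,-1,60],"rotation":[0.05,0,0],"claw":28},
  {"translation":[1.5,-1,85],"rotation":[0.05,0,0],"claw":28},
  {"translation":[1.5,-1,98],"rotation":[0.05,0,0],"claw":28},
  {"translation":[1.5,-1,104],"rotation":[0.05,0,0],"claw":28},
])

```text
clock: 55.55
tool_pos: [0.5464, -0.2727, 0.0572]
orientation: [-179.8, -0.0, -88.3]
force: [-1.1, 0.2, -1.3]
opening: 0.0334
gripper_force: 26.6
```

Call:
arm_command([
  {"translation":[0,0,4],"rotation":[0,0,0],"claw":28},
  {"translation":[0,0,7],"rotation":[0,0,0],"claw":28},
  {"translation":[0,0,10],"rotation":[0,0,0],"claw":28},
  {"translation":[0,0,10],"rotation":[0,0,0],"claw":28},
])

```text
clock: 55.95
tool_pos: [0.5464, -0.2735, 0.0477]
orientation: [-179.7, 0.0, -88.4]
force: [-0.6, -0.4, -1.3]
opening: 0.0332
gripper_force: 26.5
```

Run:
```python
from meas import *
o=ctrl.get_obs();print(o["tool_pos"],o["force"],o["moment"],o["opening"])
held("scene24",.5465,-.273,.062)
```

```text
[ 0.54642891 -0.27352418  0.04768162] [-0.59755722 -0.44699223 -1.25588767] [0.11947669 0.19072552 0.02088353] 0.03318564053713821
-0.100: z0.0866 x0.5696 | -0.090: z0.0880 x0.5705 | -0.080: z0.0878 x0.5699 | -0.070: z0.0882 x0.5697 | -0.060: z0.0881 x0.5706 | -0.050: z0.0759 x0.5713 | -0.040: z0.0863 x0.5685 | -0.030: z0.0872 x0.5684 | -0.020: z0.0966 x0.5758 | -0.010: z0.0928 x0.5677 | 0.030: z0.0415 x0.5618 | 0.040: z0.0438 x0.5618 |
```

Call:
arm_command([
  {"translation":[0,0,1.5],"rotation":[0,0,0],"claw":28},
  {"translation":[0,0,3],"rotation":[0,0,0],"claw":28},
  {"translation":[0,0,5],"rotation":[0,0,0],"claw":28},
  {"translation":[0,0,5],"rotation":[0,0,0],"claw":28},
])

```text
clock: 56.4
tool_pos: [0.5468, -0.2736, 0.0432]
orientation: [-179.7, -0.0, -88.4]
force: [-0.9, 1.4, 4.4]
opening: 0.0334
gripper_force: 27.8
```

Call:
arm_command([
  {"translation":[0,0,0],"rotation":[0,0,0],"claw":38},
  {"translation":[0,0,0],"rotation":[0,0,0],"claw":46},
  {"translation":[0,0,0],"rotation":[0,0,0],"claw":52},
  {"translation":[0,0,0],"rotation":[0,0,0],"claw":54},
  {"translation":[0,0,0],"rotation":[0,0,0],"claw":54},
])

```text
clock: 56.9
tool_pos: [0.5462, -0.2735, 0.0422]
orientation: [-179.8, 0.0, -88.4]
force: [0.8, 0.3, -0.3]
opening: 0.0538
gripper_force: 0.0
```

Call:
arm_command([
  {"translation":[0,0,-15],"rotation":[0,0,0],"claw":54},
  {"translation":[0,0,-50],"rotation":[0,0,0],"claw":54},
  {"translation":[0,0,-95],"rotation":[0,0,0],"claw":54},
  {"translation":[0,0,-145],"rotation":[0,0,0],"claw":54},
  {"translation":[0,0,-195],"rotation":[0,0,0],"claw":54},
])

```text
clock: 57.4
tool_pos: [0.545, -0.2735, 0.2392]
orientation: [-179.8, 0.0, -88.4]
force: [1.7, -0.4, 0.5]
opening: 0.0539
gripper_force: 0.0
```

Call:
arm_command([
  {"translation":[0,0,-45],"rotation":[0,0,0],"claw":54},
  {"translation":[-45,0,-80],"rotation":[0,0,0],"claw":54},
  {"translation":[-90,0,-80],"rotation":[0,0,0],"claw":54},
  {"translation":[-135,0,-80],"rotation":[0,0,0],"claw":54},
  {"translation":[-180,0,-80],"rotation":[0,0,0],"claw":54},
])

```text
clock: 57.9
tool_pos: [0.5398, -0.092, 0.3178]
orientation: [-179.7, 0.0, -88.4]
force: [0.5, -0.4, 0.3]
opening: 0.0543
gripper_force: 0.0
```

Call:
arm_command([
  {"translation":[-45,0,0],"rotation":[0,0,0],"claw":54},
  {"translation":[-90,0,0],"rotation":[0,0,0],"claw":54},
  {"translation":[-135,0,0],"rotation":[0,0,0],"claw":54},
  {"translation":[-160,0,0],"rotation":[0,0,0],"claw":54},
  {"translation":[-160,0,0],"rotation":[0,0,0],"claw":54},
])

```text
clock: 58.4
tool_pos: [0.5354, 0.0692, 0.3171]
orientation: [-179.8, 0.0, -88.2]
force: [0.1, -0.8, -0.8]
opening: 0.0539
gripper_force: 0.0
```

Run:
```python
from meas import *
im2,_=snap("scene","scene25"); im,_=snap("top","top25")
for c in((.469,-.270),(.5475,-.274),(.625,-.2706)):
    laid("scene25",*c)
    c,u,k,e=barrel("top","top25",(c[0]-.0025,c[1]+.002,.062,.034,.026,-1,0)); print("top barrel",c.round(4),u.round(3),k)
cv2.imwrite("pics/c25.png",np.hstack([cv2.resize(im[130:310,340:500],(400,450)),cv2.resize(im2[210:390,70:310],(400,450))])[...,::-1])
```

```text
-0.100: z0.0855 x0.4924 | -0.090: z0.0856 x0.4929 | -0.080: z0.0862 x0.4927 | -0.070: z0.0858 x0.4921 | -0.060: z0.0856 x0.4922 | -0.050: z0.0725 x0.4926 | -0.040: z0.0838 x0.4913 | -0.030: z0.0846 x0.4917 | -0.020: z0.0841 x0.4905 | -0.010: z0.0844 x0.4896 | 0.000: z0.0832 x0.4904 | 0.010: z0.0838 x0.4895 | 0.020: z0.0836 x0.4893 | 0.030: z0.0829 x0.4891 | 0.040: z0.0722 x0.4905 | 0.050: z0.0726 x0.4883 | 0.060: z0.0724 x0.4862 | 0.070: z0.0718 x0.4763 | 
barrel [ 0.4684 -0.27    0.0621] [ 0.029 -1.    -0.004] 782 0.6801772809191653
top barrel [ 0.467  -0.268   0.0616] [ 0.01 -1.   -0.  ] 370
-0.100: z0.0858 x0.5707 | -0.090: z0.0866 x0.5705 | -0.080: z0.0863 x0.5705 | -0.070: z0.0862 x0.5698 | -0.060: z0.0860 x0.5698 | -0.050: z0.0724 x0.5714 | -0.040: z0.0833 x0.5694 | -0.030: z0.0843 x0.5685 | -0.020: z0.0845 x0.5691 | -0.010: z0.0838 x0.5678 | 0.000: z0.0838 x0.5681 | 0.010: z0.0841 x0.5675 | 0.020: z0.0841 x0.5665 | 0.030: z0.0829 x0.5665 | 0.040: z0.0728 x0.5686 | 0.050: z0.0721 x0.5651 | 0.060: z0.0719 x0.5637 | 0.070: z0.0723 x0.5534 | 
barrel [ 0.5465 -0.274   0.062 ] [ 0.029 -1.    -0.002] 863 0.6064267210833841
top barrel [ 0.5452 -0.272   0.0618] [ 0.031 -0.999 -0.007] 358
-0.100: z0.0860 x0.6481 | -0.090: z0.0865 x0.6481 | -0.080: z0.0865 x0.6477 | -0.070: z0.0863 x0.6474 | -0.060: z0.0859 x0.6471 | -0.050: z0.0728 x0.6487 | -0.040: z0.0836 x0.6478 | -0.030: z0.0834 x0.6457 | -0.020: z0.0838 x0.6465 | -0.010: z0.0837 x0.6455 | 0.000: z0.0837 x0.6453 | 0.010: z0.0840 x0.6449 | 0.020: z0.0834 x0.6448 | 0.030: z0.0832 x0.6444 | 0.040: z0.0720 x0.6462 | 0.050: z0.0732 x0.6426 | 0.060: z0.0730 x0.6412 | 0.070: z0.0734 x0.6322 | 
barrel [ 0.6245 -0.2706  0.062 ] [ 0.028 -1.     0.001] 952 0.5941451536025482
top barrel [ 0.6232 -0.2686  0.0615] [ 0.028 -1.     0.006] 358
```

View pics/c25.png

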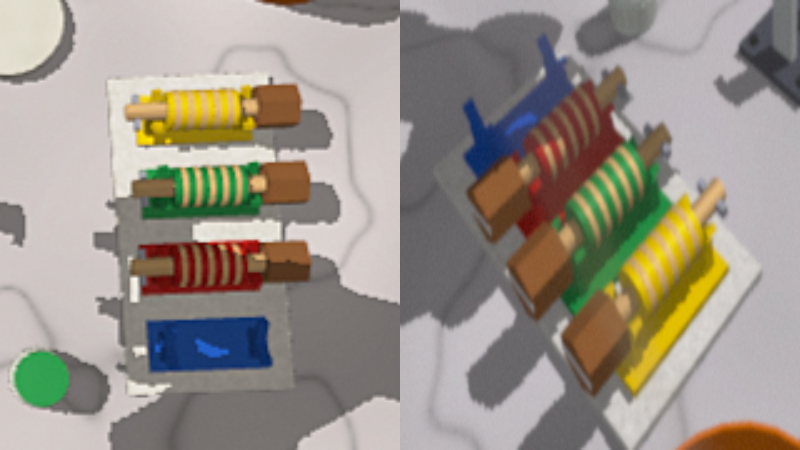

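All three rollers lie level in their own cradles, with axes at z ≈ 0.062, and the arm is clear. I'm handing the job in.

```bash
python3 -c "
from plant import ctrl
print(ctrl.close_job())"
```

```text
the job is handed in; nothing more can be done
None
```

The red, yellow and green rollers (blue was absent) were each unlocked, parked on the sloping rest and let go, then laid level in their own cradles by the last camera check, and the job is handed in at about 58 s; the hand-in returned no verdict.

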